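# Charge the deburring tumbler through its slide gate

## Task

With the gate still shut, lay all the pieces of square tube lying on the bench into the charging tray. Then open the tumbler's slide gate by exactly two full turns of the handwheel that actually move it (take up the slack first, do not count it, and never open further), bring the tray over the port and tip it so that all the pieces slide into the tumbler. Finally shut the gate fully, and leave the empty tray flat on its mat; leave the bottle, the ear muffs and the chuck key alone.

Things in the scene. Friction and masses are not known exactly. Their poses are not given: they have to be found in the camera images.
- port (a point): Centre of the charging port in the top of the deburring tumbler (green steel box fixed to the bench), 140 mm above the bench at the top face of its gate. Axes: z up; gate slides open towards -y; handwheel on the -x side; +y side has no guard: a tray comes in there, over a wall ending 5 mm below this point. Port 194 mm wide (x), 112 mm long (y -55 to +57 mm).
- guard (a point): Middle of the top edge of the grey splash guard behind the port, at y = -63 mm from the port's centre, 68 mm above it. Same axes. Side guards at x = +-102 mm rise 47 mm above the port's centre, over its whole length. The hollow inside lies under the port and the gate's pocket: x +-97, y -177 to +57 mm from the port's centre, floor 128 mm below it.
- gate (a joint): Travel (m) of the slide gate, an aluminium plate that closes the port: 0 = shut, grows as it opens. Each full turn of the handwheel that actually moves the gate moves it 0.055 m; two such turns, 0.110 m, clear the port. Hard stops at 0 and 0.130. It stays where it is left.
- wheel_axis (a point): Point on the upright axis of the gate's handwheel, level with the middle of its crank knob, 210 mm above the bench. Wheel grey, 144 mm over the rim, rim top 180 mm above the bench. Counter-clockwise from above opens. The wheel has slack: from the start, and after each reversal, it turns up to a third of a turn (2 rad at most) before the gate moves. 5 N at the knob moves the gate.
- crank_grip (a point): Middle of the wheel's crank knob: upright black round handle, 22 mm across, 52 mm tall (180 to 232 mm above the bench), 60 mm from the wheel's axis. It spins freely on the wheel, so it can be held in a constant grasp and led round in a circle. Its own direction means nothing; the wheel's angle is the direction from the axis to it.
- tray_bar (a point): Middle of the carrying bar of the steel charging tray: black, across the tray's middle (along y), 14 mm thick (x), 20 mm high, its middle 67 mm above the tray's underside; 54 mm free between bar and tray floor; posts at both ends on the side walls. Axes: x to the tray's open lip, z up. Tray 190 mm long (x), 160 mm wide (y), 0.24 to 0.38 kg.
- tray_lip (a point): Middle of the tray's open end: the edge of its 3 mm floor, on the underside, 95 mm along x and 67 mm below the bar's middle. No wall here; the sides (y +-78 mm) and the back (x = -93 mm from the bar) have walls 33 mm high, 4 mm thick. Polished floor: the pieces begin to slide at slopes of 15 to 23 degrees and all slide off well before 40.
- mat: The tray's black rubber mat, fixed to the bench, 250 x 210 mm, 4 mm thick; origin at the centre of its underside, x along its long side. The tray stands on it at the start, its lip roughly towards the tumbler.
- tube1_c (a point): Centre of a piece of square aluminium tube, 70 mm long (x), 32 x 32 mm, 70 g, lying on the bench at the start. x along its length. May be absent (None).
- tube2_c (a point): Another such piece of square tube: centre; x along its length. May be absent (None).
- tube3_c (a point): Another such piece of square tube: centre; x along its length. May be absent (None).
- tube4_c (a point): Another such piece of square tube: centre; x along its length. May be absent (None).
- oil: Bystander: white oil bottle, 60 mm across, 160 mm tall, standing; origin at its foot.
- muffs: Bystander: pair of ear muffs lying on the bench, about 130 x 190 mm, 30 mm high; origin between the cups, on the bench.
- chuck_key: Bystander: T-shaped steel drill chuck key lying flat, 95 x 80 mm, 22 mm high; origin in its middle, on the bench.

How it is judged:
By the outcome, as a careful person would: the job done as asked, in the order asked, and still so for the second after the job is handed in, with the robot touching nothing.
Of tube1, tube2, tube3, tube4 only 2 to 4 are there at a start; the rules pass over those that are not, and their reading is None.
At some moment in a run one of tube1, tube2, tube3, tube4, tray may be knocked a few centimetres aside while the robot is not near it.
It also fails if it takes over 210 s, if anything falls off the work surface, if the arm or the gripper's body presses on something with over 40 N, if the wrist force passes 120 N, or if a joint passes its speed limit or range.

## Robot

A 6-joint arm with a two-finger parallel gripper is mounted at the origin on the work surface. World frame = base frame: x ahead of the robot, y to its left, z up, the work surface at z = 0. Lengths are in m, angles in degrees, forces in N, time in s.
With the tool pointing down it reaches from about 0.3 to 0.75 m from the base axis. Payload 8.5 kg.
Tool frame: the origin (TCP) lies on the centre line of the jaws, within the pads' length; the fingertips stand 17 mm ahead of it and the grasp point (between the pads) lies 2 mm behind it (env.tcp_to_tips is the distance from the TCP to the fingertips, in m); z points along the fingers, y is the line along which they close (so a half turn about z gives the same grasp; the last joint's range is limited). The gripper opens to 85 mm and grips with 20 to 120 N. Pads are 22 mm wide; open, the fingers measure 114 mm over their backs; the gripper's body (76 mm by 85 mm) begins 54 mm behind the grasp point. The pads swing forward as they close: fully open they stand 13 mm farther back than shut.
Start: joints at [-12.336, 21.807, 74.336, -0, 83.858, -12.336], TCP at [0.55, 0, 0.248] pointing down, gripper open.
Joint ranges: [-178.18, 178.18], [-50.72, 133.34], [12.68, 142.11], [-81.47, 261.47], [9.98, 163.14], [-165.26, 165.26]. Speed limits (degrees/s): [136.94, 136.94, 180, 180, 180, 180].

## Interface

Orientations are given as a 3x3 rotation matrix whose columns are the frame's x, y, z axes.
In Python, from rig import env gives the robot as it stands. The module is installed in compiled form; this text tells all that it offers.
- The arm moves only by the shell command python3 -m pendant 'ROWS' [FORCE]. ROWS is JSON, a list of rows, each a list of 7 numbers: the opening, from 0 (shut) to 1 (fully open), then the shift along the tool's x, y, z in m, then the turn, a rotation vector about the tool's x, y, z in rad. A call has 1 to 5 rows; each row is the pose to reach, as a shift and turn from the pose commanded when the call began, along the tool's axes at that moment; what a row does not reach only later rows make up. A row lasts 1/8 s, in which the tool goes at most 62.5 mm and 10.7 degrees, less where a joint would pass 70% of its speed; a pose out of reach is approached as far as the arm can. A call with a gripper value outside its range is refused whole. The fingers move at their own pace and stop on an object; FORCE is the grip in N (left out, the last holds). Time passes only in rows, so rows that repeat a pose let the fingers close. It gives the time, the measured TCP pose, the force, the opening and the grip force at its end, in the units of the state.
- env.observe(): the state, without advancing time (a new reading comes with each control period).
- env.get_image(name): name is "scene" or "side" or "wrist"; returns a dict with "image" (400x640x3 uint8, blue, green, red), "fx", "fy", "cx", "cy" (pixels), "pose" (4x4, takes a point from camera to world coordinates). Camera axes: x right, y up, looking along -z (the intrinsics and any distortion apply to the point x, -y, -z); pixel columns grow to the right and rows downward; lengths in m; the calibration is good to about 2 mm. A picture is of the moment at which its call begins. There is no depth.
- env.close_job(): hands the job in; it is judged then, once.
Trained networks look in the newest picture that a camera, given by its name, has taken for a name from the list of things; names that differ only in an ending like _2 or _b are one class to them, and where a whole thing is asked for, a point or a joint stands for the part that bears it (a point fixed in the world has none). Each returns a list of dicts, best first, with "conf" (0 to 1); they miss things now and then, are a little off and sometimes report something else, mostly with a low value. They report only what shows in the picture. A call takes as long as a camera call.
- env.find_in(camera, thing): "bbox" ([centre column, centre row, width, height] in pixels, round what is visible of it).
- env.trace(camera, thing): "mask" (400x640 bool, what is visible of it) and "bbox" ([centre column, centre row, width, height] in pixels, round what is visible of it).
- env.tip_of(camera, thing): "centre" ([column, row] in pixels: a listed point, or the origin of a listed thing).
The state is a dict: "time_s": time; "q": joint angles; "qvel": joint speeds; "joint_efforts": joint torques, N m; "position": TCP position; "tool_rot": TCP orientation; "ft_force": force on the tool from outside, world axes, zero at the start; "wrist_torque": the same for the moment, N m; "grip_width": finger opening in m; "gripper_force": force on a finger pad.
Only numpy, scipy, OpenCV 4.12 (cv2) and the standard library are available. Lean on these libraries where they do the work, as an engineer would, in place of code of your own. Each camera call takes 0.05 s, during which the arm holds its last target. There are 200 camera calls.

## Working session

There is one attempt and no reset: what is moved stays moved. The work goes in short steps, Python scripts to look and compute and a shell command to move; the robot and the scene stay as the last step left them, time stands still between calls to the robot, and variables do not carry over. Pictures are saved under pics/ and viewed, at most 14 in all, crops included, and the job is handed in when it is done.

```bash
mkdir -p pics; ls; cat > h.py <<'E'
import numpy as np, cv2
from rig import env
def cam(n):
    return env.get_image(n)
def ray(c,u,v):
    P=np.array(c["pose"]); d=np.array([(u-c["cx"])/c["fx"],-(v-c["cy"])/c["fy"],-1.0])
    return P[:3,3],P[:3,:3]@d
def at_z(c,u,v,z):
    o,d=ray(c,u,v); return o+d*(z-o[2])/d[2]
def proj(c,p):
    P=np.array(c["pose"]); q=P[:3,:3].T@(np.array(p)-P[:3,3])
    return np.array([c["cx"]+c["fx"]*q[0]/-q[2], c["cy"]+c["fy"]*q[1]/q[2]])
def tri(rs):
    A=np.zeros((3,3));b=np.zeros(3)
    for o,d in rs:
        d=d/np.linalg.norm(d);M=np.eye(3)-np.outer(d,d);A+=M;b+=M@o
    return np.linalg.solve(A,b)
def rel(p,ang=None):
    "shift in tool axes from current pose to world p"
    s=env.observe();R=np.array(s["tool_rot"])
    return R.T@(np.array(p)-np.array(s["position"]))
E
python3 - <<'E'
from h import *
for n in("scene","side","wrist"):
    c=cam(n);cv2.imwrite(f"pics/a_{n}.png",c["image"]);print(n,[k for k in c],c["fx"],c["fy"],c["cx"],c["cy"],np.round(c["pose"],3).tolist(),c.get("dist"))
    for t in("port","guard","wheel_axis","crank_grip","tray_bar","tray_lip","mat","tube1_c","oil","muffs","chuck_key"):
        for r in env.tip_of(n,t)[:5]: print(n,t,np.round(r["centre"],1),round(r["conf"],2), np.round(at_z(c,*r["centre"],{"port":.14,"guard":.208,"wheel_axis":.21,"crank_grip":.206,"tray_bar":.071,"tray_lip":.004,"tube1_c":.016}.get(t,0)),3))
s=env.observe();print(s["position"],s["tool_rot"],s["grip_width"],s["time_s"])
E
```

```text
pics
scene ['image', 'fx', 'fy', 'cx', 'cy', 'pose'] 362.7100789257558 362.7100789257558 318.7214544957475 196.84585378804638 [[-0.079, -0.736, 0.673, 1.218], [0.997, -0.062, 0.048, 0.081], [0.006, 0.674, 0.738, 0.857], [0.0, 0.0, 0.0, 1.0]] None
scene port [212.3 208.4] 0.95 [ 0.629 -0.238  0.14 ]
scene guard [182.4 184. ] 0.81 [ 0.612 -0.304  0.208]
scene wheel_axis [225.2 137.6] 0.77 [ 0.425 -0.243  0.21 ]
scene crank_grip [248.4 135.1] 0.41 [ 0.403 -0.181  0.206]
scene tray_bar [333.9 202.2] 0.84 [0.519 0.075 0.071]
scene tray_lip [302.9 218. ] 0.94 [ 0.531 -0.015  0.004]
scene mat [249.  134.3] 0.34 [ 0.14  -0.263  0.   ]
scene muffs [379.3 268.2] 0.94 [0.685 0.21  0.   ]
scene chuck_key [283.6 185.2] 0.47 [ 0.395 -0.094  0.   ]
side ['image', 'fx', 'fy', 'cx', 'cy', 'pose'] 388.91247098173477 388.91247098173477 318.4709804171496 201.90456655085276 [[0.853, 0.318, -0.414, 0.209], [-0.522, 0.511, -0.683, -0.585], [-0.006, 0.799, 0.602, 0.724], [0.0, 0.0, 0.0, 1.0]] None
side port [412.  281.4] 0.57 [ 0.631 -0.24   0.14 ]
side guard [438.5 277.6] 0.56 [ 0.627 -0.298  0.208]
side w
[... 462 characters left out ...]
6 -0.095  0.   ]
wrist ['image', 'fx', 'fy', 'cx', 'cy', 'pose'] 307.90397316206776 307.90397316206776 319.96192862560946 201.38343997162286 [[1.0, -0.001, -0.0, 0.549], [0.001, 0.947, 0.321, 0.083], [0.0, -0.321, 0.947, 0.374], [0.0, 0.0, 0.0, 1.0]] None
wrist tray_bar [282.   99.6] 0.75 [0.514 0.08  0.071]
wrist tray_lip [295.2 182.8] 0.88 [ 0.519 -0.018  0.004]
wrist oil [512.5 108. ] 0.7 [0.773 0.071 0.   ]
wrist chuck_key [216.6 234.1] 0.93 [ 0.412 -0.09   0.   ]
[ 5.49988054e-01 -7.80836523e-06  2.48340565e-01] [[-2.07784769e-06  1.00000000e+00  2.87263688e-05]
 [ 9.99999999e-01  2.07925242e-06 -4.89003837e-05]
 [-4.89004434e-05  2.87262671e-05 -9.99999998e-01]] 0.08537600974511378 1.8
```

View pics/a_scene.png

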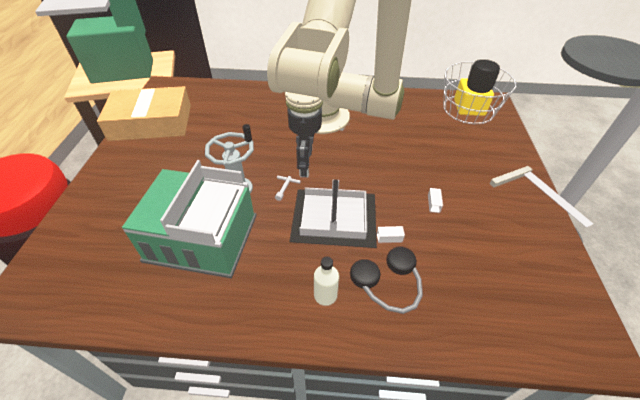

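View pics/a_side.png

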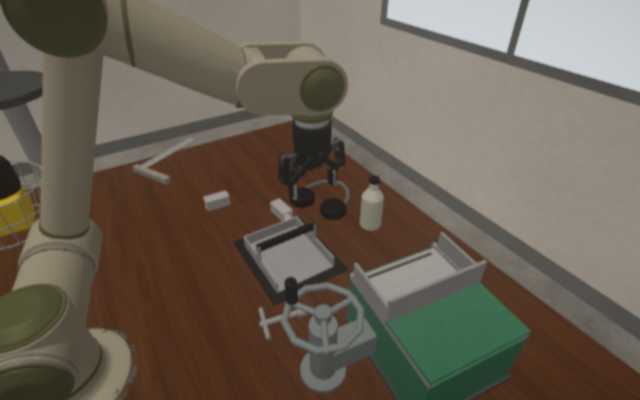

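```bash
cat > fit.py <<'E'
from h import *
from scipy.optimize import minimize
def box(x,y,yaw,L=.07,W=.032,z0=0,z1=.032):
    c,s=np.cos(yaw),np.sin(yaw)
    return [(x+c*a-s*b,y+s*a+c*b,z) for a in(-L/2,L/2) for b in(-W/2,W/2) for z in(z0,z1)]
def sil(c,pts,shape=(400,640)):
    m=np.zeros(shape,np.uint8);h=cv2.convexHull(np.array([proj(c,p) for p in pts],np.float32))
    cv2.fillConvexPoly(m,np.round(h*16).astype(np.int32),1,shift=4);return m>0
def fit(views,x0,z0=0,z1=.032,L=.07,W=.032):
    def cost(p):
        t=0
        for c,m in views:
            s=sil(c,box(*p,z0=z0,z1=z1,L=L,W=W));t+=1-(s&m).sum()/max(1,(s|m).sum())
        return t/len(views)
    best=None
    for yaw in np.arange(0,np.pi,np.pi/8):
        S=np.array([[x0[0],x0[1],yaw],[x0[0]+.012,x0[1],yaw],[x0[0],x0[1]+.012,yaw],[x0[0],x0[1],yaw+.25]])
        r=minimize(cost,S[0],method="Nelder-Mead",options=dict(initial_simplex=S,maxiter=150))
        if best is None or r.fun<best.fun:best=r
    return best
def tubes(names=("scene","side"),minconf=.3,z0=0,verbose=True):
    C={n:cam(n) for n in names};cand=[]
    for n in names:
        for r in env.trace(n,"tube1_c"):
            if verbose:print(n,np.round(r["bbox"],0),round(r["conf"],2))
            if r["conf"]>=minconf:
                p=at_z(C[n],*r["bbox"][:2],z0+.016);cand.append((n,r["mask"],p))
    out=[]
    for n,m,p in cand:
        for g in out:
            if np.linalg.norm(g[0]-p)<.03 and n not in [v[0] for v in g[1]]:g[1].append((n,m));break
        else:out.append((p,[(n,m)]))
    res=[]
    for p,vs in out:
        b=fit([(C[n],m) for n,m in vs],p[:2],z0,z0+.032);res.append((b.x,b.fun,[n for n,_ in vs]))
        if verbose:print(np.round(b.x[:2],4),"yaw",round(np.degrees(b.x[2])%180,1),"cost",round(b.fun,2),[n for n,_ in vs])
    return res,C
E
python3 - <<'E'
from fit import *
tubes(minconf=.15)
from h import *
import cv2
a=cv2.imread("pics/a_scene.png")[130:280,110:390];b=cv2.imread("pics/a_side.png")[220:400,230:540]
cv2.imwrite("pics/z1.png",cv2.resize(a,None,fx=2.8,fy=2.8,interpolation=cv2.INTER_CUBIC))
cv2.imwrite("pics/z2.png",cv2.resize(b,None,fx=2.5,fy=2.5,interpolation=cv2.INTER_CUBIC))
E
```

```text
(no output)
```

View pics/z1.png

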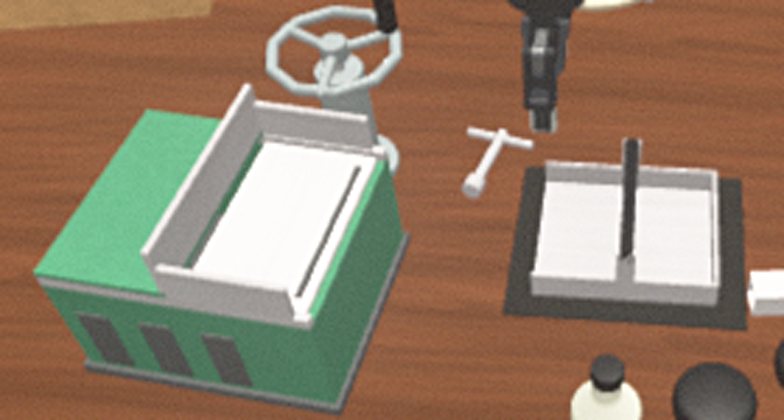

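View pics/z2.png

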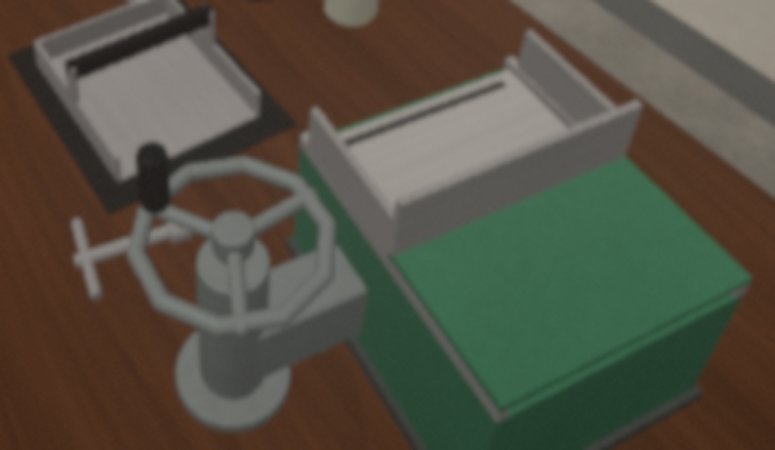

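```bash
cat >> fit.py <<'E'
def blob(c,u,v,r=26,thr=None):
    "bright low-saturation blob around (u,v)"
    im=c["image"];hsv=cv2.cvtColor(im,cv2.COLOR_BGR2HSV);u,v=int(u),int(v)
    m=np.zeros((400,640),np.uint8);w=(slice(max(0,v-r),v+r),slice(max(0,u-r),u+r))
    m[w]=((hsv[w][...,1]<75)&(hsv[w][...,2]>90)).astype(np.uint8)
    m=cv2.morphologyEx(m,cv2.MORPH_CLOSE,np.ones((3,3)))
    n,l,st,ce=cv2.connectedComponentsWithStats(m)
    k=1+np.argmin([np.hypot(*(ce[i]-[u,v]))+(50 if st[i,4]<40 else 0) for i in range(1,n)])
    return l==k,st[k,4]
E
python3 - <<'E'
from fit import *
C={n:cam(n) for n in("scene","side")}
for a,b in(((435,200),(216,201)),((390,235),(282,210))):
    ms,n1=blob(C["scene"],*a);mi,n2=blob(C["side"],*b)
    p=at_z(C["scene"],*a,.016);
    for vs in ([(C["scene"],ms),(C["side"],mi)],[(C["scene"],ms)],[(C["side"],mi)]):
        f=fit(vs,p[:2]);print(n1,n2,np.round(f.x[:2],4),round(np.degrees(f.x[2])%180,1),round(f.fun,3))
def Z1(x,y):return 110+x/2.8,130+y/2.8
def Z2(x,y):return 230+x/2.5,220+y/2.5
def line(n,Z,p,q,z):
    a=at_z(C[n],*Z(*p),z);b=at_z(C[n],*Z(*q),z);d=b-a;print(n,np.round(a,3),np.round(b,3),"len",round(np.hypot(*d[:2]),3),"ang",round(np.degrees(np.arctan2(d[1],d[0])),1))
line("scene",Z1,(248,88),(147,252),.208)
line("side",Z2,(397,208),(638,105),.208)
line("scene",Z1,(358,168),(303,295),.14)
line("side",Z2,(347,143),(503,84),.14)
line("scene",Z1,(149,111),(38,272),.14)
line("side",Z2,(500,410),(750,278),.14)
print("tray")
line("scene",Z1,(632,141),(626,258),.081)
line("side",Z2,(70,68),(208,12),.081)
line("scene",Z1,(533,293),(716,300),.004)
line("side",Z2,(120,180),(258,108),.007)
line("scene",Z1,(525,168),(745,180),.004)
s=C["scene"];
for t in("tube1_c","tube2_c"):
  for f in(env.find_in,env.trace,env.tip_of):print(t,[(round(r["conf"],2)) for r in f("scene",t)])
for t in("crank_grip","wheel_axis"):
  for n in C:
    for r in env.trace(n,t):print(t,n,np.round(r["bbox"]),round(r["conf"],2))
E
```

```text
321 397 [0.4349 0.3894] 177.9 0.058
321 397 [0.4341 0.3886] 176.2 0.021
321 397 [0.4374 0.3909] 177.6 0.025
444 683 [0.5801 0.2415] 95.4 0.239
444 683 [0.5795 0.2421] 97.5 0.011
444 683 [0.5817 0.2415] 96.6 0.435
scene [ 0.527 -0.289  0.208] [ 0.728 -0.311  0.208] len 0.203 ang -6.3
side [ 0.518 -0.296  0.208] [ 0.727 -0.316  0.208] len 0.21 ang -5.5
scene [ 0.558 -0.187  0.14 ] [ 0.712 -0.2    0.14 ] len 0.154 ang -4.8
side [ 0.566 -0.187  0.14 ] [ 0.718 -0.204  0.14 ] len 0.153 ang -6.3
scene [ 0.497 -0.418  0.14 ] [ 0.707 -0.439  0.14 ] len 0.211 ang -5.9
side [ 0.514 -0.41   0.14 ] [ 0.727 -0.432  0.14 ] len 0.215 ang -5.9
tray
scene [0.44  0.076 0.081] [0.601 0.078 0.081] len 0.161 ang 0.6
side [0.436 0.067 0.081] [0.589 0.068 0.081] len 0.154 ang 0.4
scene [ 0.594 -0.016  0.004] [0.587 0.173 0.004] len 0.19 ang 92.1
side [ 0.439 -0.021  0.007] [ 0.599 -0.012  0.007] len 0.161 ang 3.4
scene [ 0.417 -0.045  0.004] [0.414 0.208 0.004] len 0.253 ang 90.6
tube1_c [0.71]
tube1_c []
tube1_c [0.64]
tube2_c [0.58, 0.56]
tube2_c []
tube2_c []
crank_grip scene [247. 134.  12.  13.] 0.46
crank_grip side [290. 290.  13.  31.] 0.86
crank_grip side [405. 315. 253. 168.] 0.28
wheel_axis scene [188. 202. 134. 150.] 0.57
wheel_axis side [405. 315. 254. 169.] 0.94
```

```bash
cat > go.py <<'E'
import sys
from h import *
from scipy.spatial.transform import Rotation as Ro
# go.py x y z yawdeg(of tool y axis in world) [tiltdeg about world axis at yaw+? : rotation about tool-x world dir]
x,y,z,yaw=map(float,sys.argv[1:5]);tilt=float(sys.argv[5]) if len(sys.argv)>5 else 0
a=np.radians(yaw);ty=np.array([np.cos(a),np.sin(a),0]);tz=np.array([0,0,-1.]);tx=np.cross(ty,tz)
R=Ro.from_rotvec(np.radians(tilt)*tx).as_matrix()@np.c_[tx,ty,tz]
s=env.observe();R0=np.array(s["tool_rot"]);p=np.array(s["position"])
print("shift",np.round(R0.T@(np.array([x,y,z])-p),4),"rot",np.round(Ro.from_matrix(R0.T@R).as_rotvec(),3),"| pos",np.round(p,4),"F",np.round(s["ft_force"],1),"w",round(s["grip_width"],4),"gf",round(s["gripper_force"],1),"q",np.round(s["q"]),"t",round(s["time_s"],1))
E
python3 -m pendant '[[0.6,0.389,-0.115,0.098,0,0,-1.52],[0.6,0.389,-0.115,0.098,0,0,-1.52],[0.6,0.389,-0.115,0.098,0,0,-1.52],[0.6,0.389,-0.115,0.098,0,0,-1.52],[0.6,0.389,-0.115,0.098,0,0,-1.52]]' 40
python3 go.py 0.435 0.389 0.15 87
```

```text
time_s: 3.22
position: [0.4632, 0.2931, 0.1746]
tool_rot: [[-0.81, 0.587, 0.001], [0.587, 0.81, 0.0], [-0.0, 0.0, -1.0]]
ft_force: [1.2, -0.1, 0.5]
grip_width: 0.0512
gripper_force: 0.0
shift [0.0791 0.0611 0.0246] rot [ 0.     0.    -0.575] | pos [0.4632 0.2931 0.1746] F [ 1.2 -0.1  0.5] w 0.0512 gf 0.0 q [ 20.  25.  82.  -0.  73. -34.] t 3.2
```

```bash
python3 -m pendant '[[0.6,0.079,0.061,0.025,0,0,-0.575],[0.6,0.079,0.061,0.025,0,0,-0.575],[0.6,0.079,0.061,0.025,0,0,-0.575],[0.6,0.079,0.061,0.025,0,0,-0.575],[0.6,0.079,0.061,0.025,0,0,-0.575]]' >/dev/null
python3 - <<'E'
from fit import *
c=cam("wrist")
p=proj(c,[.435,.389,.016]);print(p)
m,n=blob(c,*p,r=70);f=fit([(c,m)],(.435,.389));print(n,np.round(f.x[:2],4),np.degrees(f.x[2])%180,f.fun)
cv2.imwrite("pics/w1.png",c["image"])
E
python3 go.py 0.435 0.389 0.022 87
```

```text
[322.11268849 194.46553497]
3487 [0.4354 0.3883] 177.51784083732542 0.0048654836863194495
shift [0.0018 0.0021 0.1282] rot [ 0.    0.   -0.01] | pos [0.4366 0.3868 0.1502] F [ 0.7  1.3 -0.9] w 0.0508 gf 0.0 q [ 30.  30.  78.  -0.  72. -57.] t 3.9
```

View pics/w1.png

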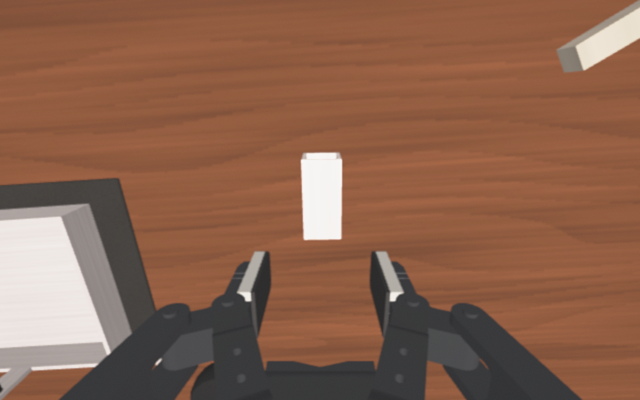

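The wrist picture shows the tube at (322,196), centred between the jaws, with the tray at lower left. I'll descend and grip.

```bash
python3 -m pendant '[[0.6,0.0015,0.0015,0.05,0,0,-0.01],[0.6,0.0015,0.0015,0.1,0,0,-0.01],[0.6,0.0015,0.0015,0.12,0,0,-0.01],[0.6,0.0015,0.0015,0.127,0,0,-0.01],[0.6,0.0015,0.0015,0.127,0,0,-0.01]]' 40|head -2
python3 -m pendant '[[0.2,0,0,0,0,0,0],[0.2,0,0,0,0,0,0],[0.2,0,0,0,0,0,0],[0.2,0,0,0,0,0,0]]' 40
python3 -m pendant '[[0.2,0,0,-0.04,0,0,0],[0.2,0,0,-0.1,0,0,0],[0.2,0,0,-0.13,0,0,0],[0.2,0,0,-0.13,0,0,0]]' 40
python3 - <<'E'
from fit import *
C={n:cam(n) for n in("scene","side","wrist")}
for n in C:
    for t,z in(("tray_bar",.071),("tray_lip",.004),("crank_grip",.206),("wheel_axis",.21)):
        for r in env.tip_of(n,t)[:1]:print(n,t,np.round(at_z(C[n],*r["centre"],z),4),round(r["conf"],2))
E
python3 go.py 0.482 0.124 0.15 0
```

```text
time_s: 4.53
position: [0.4353, 0.3888, 0.0234]
time_s: 5.03
position: [0.4355, 0.3891, 0.0242]
tool_rot: [[-0.999, 0.048, 0.002], [0.048, 0.999, 0.001], [-0.002, 0.001, -1.0]]
ft_force: [0.5, -0.1, 6.6]
grip_width: 0.0313
gripper_force: 41.8
time_s: 5.52
position: [0.4355, 0.3893, 0.1554]
tool_rot: [[-0.999, 0.048, 0.004], [0.048, 0.999, 0.003], [-0.004, 0.003, -1.0]]
ft_force: [-0.2, -0.3, -2.6]
grip_width: 0.0313
gripper_force: 40.9
scene tray_bar [0.5271 0.0656 0.071 ] 0.59
scene tray_lip [ 0.5261 -0.0074  0.004 ] 0.86
scene crank_grip [ 0.4021 -0.1807  0.206 ] 0.43
scene wheel_axis [ 0.4229 -0.2453  0.21  ] 0.88
side tray_bar [ 0.4447 -0.0745  0.071 ] 0.71
side tray_lip [ 0.5184 -0.0196  0.004 ] 0.9
side crank_grip [ 0.3969 -0.1863  0.206 ] 0.83
side wheel_axis [ 0.4282 -0.2408  0.21  ] 0.71
shift [-0.0598 -0.2622  0.0029] rot [-0.    -0.     1.522] | pos [0.4349 0.3888 0.1529] F [ 0.3 -0.8 -0.5] w 0.0314 gf 40.9 q [ 30.  30.  77.   0.  73. -57.] t 6.3
```

```bash
python3 -m pendant '[[0.2,-0.04,-0.1,-0.03,0,0,0.4],[0.2,-0.08,-0.262,-0.05,0,0,1.52],[0.2,-0.08,-0.262,-0.05,0,0,1.52],[0.2,-0.08,-0.262,-0.05,0,0,1.52],[0.2,-0.08,-0.262,-0.05,0,0,1.52]]' 40|head -2
python3 go.py 0.49 0.124 0.2 0
```

```text
time_s: 6.9
position: [0.5027, 0.1205, 0.2036]
shift [ 0.0099 -0.0088  0.0036] rot [0.001 0.001 0.576] | pos [0.5027 0.1205 0.2036] F [ 0.5  0.9 -1.1] w 0.0316 gf 40.9 q [  0.  21.  84.  -0.  75. -33.] t 6.9
```

```bash
python3 -m pendant '[[0.2,0.01,-0.009,0.0,0,0,0.576],[0.2,0.01,-0.009,0,0,0,0.576],[0.2,0.01,-0.009,0,0,0,0.576],[0.2,0.01,-0.009,0,0,0,0.576]]' 40|head -2
python3 - <<'E'
from fit import *
c=cam("wrist");cv2.imwrite("pics/w2.png",c["image"])
for t in("tray_bar","tray_lip"):
    for r in env.tip_of("wrist",t)[:2]:print(t,np.round(r["centre"],1),np.round(at_z(c,*r["centre"],.071 if t[5]=="b" else .004),4),round(r["conf"],2))
E
```

```text
time_s: 7.4
position: [0.4891, 0.1266, 0.203]
tray_bar [347.  245.3] [0.5142 0.0793 0.071 ] 0.85
tray_lip [521.   93.8] [0.6878 0.2146 0.004 ] 0.4
```

View pics/w2.png

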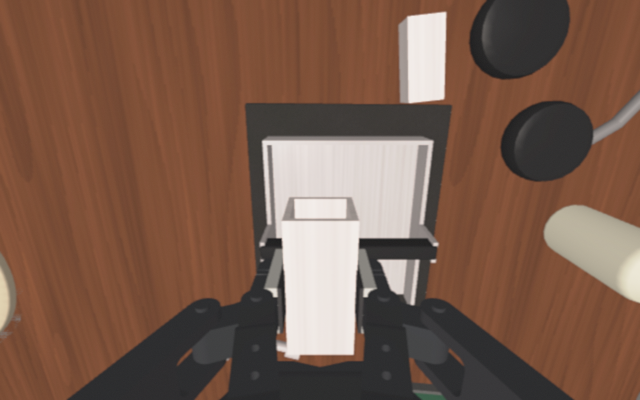

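The tray's back-wall top runs (264,138)–(431,138), the bar (262–436, ~247), and the held tube is well clear. The next tube is at (423,58).

```bash
python3 - <<'E'
from fit import *
c=cam("wrist")
for p,z in(((264,138.5),.037),((431,138.5),.037),((262,240),.081),((437,240),.081),((262,259),.061),((437,259),.061)):print(p,np.round(at_z(c,*p,z),4))
m,n=blob(c,423,58,r=60);f=fit([(c,m)],(.58,.2415));print(n,np.round(f.x[:2],4),np.degrees(f.x[2])%180,f.fun)
E
python3 go.py 0.482 0.126 0.05 0
```

```text
(264, 138.5) [0.4357 0.172  0.037 ]
(431, 138.5) [0.5918 0.174  0.037 ]
(262, 240) [0.4377 0.0887 0.081 ]
(437, 240) [0.5928 0.0907 0.081 ]
(262, 259) [0.4328 0.0584 0.061 ]
(437, 259) [0.6041 0.0607 0.061 ]
4065 [0.5809 0.2422] 96.35254754905876 0.003934103761986774
shift [-0.0006 -0.0071  0.153 ] rot [ 0.    -0.     0.012] | pos [0.4891 0.1267 0.203 ] F [-0.1  0.5 -0.1] w 0.0311 gf 40.9 q [ 1. 20. 86.  0. 75.  0.] t 7.6
```

```bash
python3 -m pendant '[[0.2,0.001,-0.009,0.06,0,0,0.012],[0.2,0.001,-0.009,0.12,0,0,0.012],[0.2,0.001,-0.009,0.15,0,0,0.012],[0.2,0.001,-0.009,0.165,0,0,0.012],[0.2,0.001,-0.009,0.168,0,0,0.012]]' 40|head -2
python3 -m pendant '[[0.2,0,0,0,0,0,0],[0.52,0,0,0,0,0,0],[0.52,0,0,0,0,0,0]]' 40
python3 go.py 0.48 0.127 0.0335 0
```

```text
time_s: 8.22
position: [0.4798, 0.1275, 0.0342]
time_s: 8.6
position: [0.4804, 0.1276, 0.0356]
tool_rot: [[0.003, 1.0, 0.001], [1.0, -0.003, 0.0], [0.0, 0.001, -1.0]]
ft_force: [-0.1, -0.4, -0.7]
grip_width: 0.0444
gripper_force: 0.0
shift [-0.0006 -0.0004  0.0021] rot [ 0.001 -0.    -0.003] | pos [0.4804 0.1276 0.0356] F [-0.1 -0.4 -0.7] w 0.0444 gf 0.0 q [ 1. 32. 99.  0. 49.  1.] t 8.6
```

```bash
python3 -m pendant '[[0.52,0,0,-0.05,0,0,0],[0.6,0,0,-0.1,0,0,0],[0.6,0.05,0.05,-0.12,0,0,-0.11],[0.6,0.115,0.099,-0.12,0,0,-0.11],[0.6,0.115,0.099,-0.12,0,0,-0.11]]' 40|head -2
python3 -m pendant '[[0.6,0,0,0,0,0,0],[0.6,0,0,0,0,0,0]]' 40|head -2
python3 - <<'E'
from fit import *
c=cam("wrist");cv2.imwrite("pics/w3.png",c["image"])
p=proj(c,[.581,.242,.016]);print(p)
m,n=blob(c,*p,r=70);f=fit([(c,m)],(.58,.2415));print(n,np.round(f.x[:2],4),np.degrees(f.x[2])%180,f.fun)
E
python3 go.py 0.58 0.242 0.025 6.4
```

```text
time_s: 9.22
position: [0.5806, 0.2445, 0.1555]
time_s: 9.48
position: [0.5789, 0.2417, 0.1549]
[322.96472414 194.09049872]
3409 [0.5809 0.2414] 97.23324491590748 0.021669106881405553
shift [0.0004 0.0012 0.1301] rot [-0.     0.    -0.005] | pos [0.5789 0.2415 0.1551] F [-0.4 -0.4  0.3] w 0.0514 gf 0.0 q [12. 34. 70. -0. 77.  6.] t 9.5
```

View pics/w3.png

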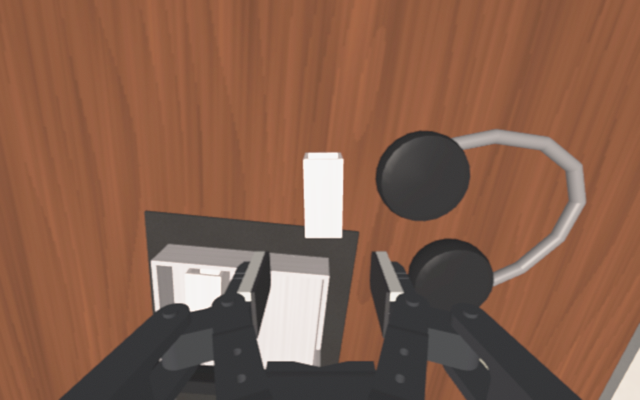

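The tube is at (323,196), the muff cup's edge ~34 px (≈29 mm) to its right; a narrower opening clears it.

```bash
python3 -m pendant '[[0.5,0.0004,0.0015,0.05,0,0,-0.008],[0.5,0.0004,0.0015,0.1,0,0,-0.008],[0.5,0.0004,0.0015,0.12,0,0,-0.008],[0.5,0.0004,0.0015,0.129,0,0,-0.008],[0.5,0.0004,0.0015,0.129,0,0,-0.008]]' 40|head -4
python3 -m pendant '[[0.2,0,0,0,0,0,0],[0.2,0,0,0,0,0,0],[0.2,0,0,0,0,0,0],[0.2,0,0,0,0,0,0]]' 40
python3 -m pendant '[[0.2,0,0,-0.04,0,0,0],[0.2,0,0,-0.1,0,0,0],[0.2,0,0,-0.13,0,0,0],[0.2,0,0,-0.13,0,0,0]]' 40|head -2
python3 go.py 0.548 0.127 0.155 0.6
```

```text
time_s: 10.15
position: [0.581, 0.2424, 0.0264]
tool_rot: [[-0.114, 0.993, 0.0], [0.993, 0.114, 0.0], [-0.0, 0.0, -1.0]]
ft_force: [-0.2, -0.4, 0.3]
time_s: 10.65
position: [0.5815, 0.2428, 0.0273]
tool_rot: [[-0.115, 0.993, 0.002], [0.993, 0.115, 0.0], [0.0, 0.002, -1.0]]
ft_force: [-0.3, -0.7, 7.1]
grip_width: 0.031
gripper_force: 41.8
time_s: 11.15
position: [0.5816, 0.243, 0.1586]
shift [-0.1114 -0.0468  0.0033] rot [ 0.005 -0.001  0.105] | pos [0.5816 0.243  0.1586] F [-0.1 -0.5 -1.2] w 0.0312 gf 41.0 q [12. 34. 69.  0. 77.  5.] t 11.2
```

```bash
python3 -m pendant '[[0.2,-0.05,-0.02,0.0,0,0,0.105],[0.2,-0.111,-0.047,0.0,0,0,0.105],[0.2,-0.111,-0.047,0,0,0,0.105],[0.2,-0.111,-0.047,0,0,0,0.105],[0.2,-0.111,-0.047,0,0,0,0.105]]' 40|head -2
python3 - <<'E'
from fit import *
for n in("wrist","scene","side"):
    c=cam(n)
    for t,z in(("tray_bar",.071),("tray_lip",.004)):
        for r in env.tip_of(n,t)[:1]:print(n,t,np.round(at_z(c,*r["centre"],z),4),round(r["conf"],2))
E
python3 go.py 0.548 0.127 0.036 0.6
```

```text
time_s: 11.78
position: [0.547, 0.1282, 0.1554]
scene tray_bar [0.5226 0.0744 0.071 ] 0.86
scene tray_lip [ 0.5287 -0.015   0.004 ] 0.92
side tray_bar [0.5078 0.0782 0.071 ] 0.89
side tray_lip [ 0.5215 -0.0158  0.004 ] 0.86
shift [-0.0003  0.001   0.1199] rot [ 0. -0. -0.] | pos [0.5469 0.1273 0.1559] F [-0.3 -0.9 -2.1] w 0.0311 gf 41.0 q [ 1. 28. 81.  0. 71.  0.] t 12.2
```

Tray is in place; lowering and releasing, then rising.

```bash
python3 -m pendant '[[0.2,0,0.001,0.05,0,0,0],[0.2,0,0.001,0.09,0,0,0],[0.2,0,0.001,0.11,0,0,0],[0.2,0,0.001,0.118,0,0,0],[0.2,0,0.001,0.118,0,0,0]]' 40|head -4
python3 -m pendant '[[0.52,0,0,0,0,0,0],[0.52,0,0,0,0,0,0],[0.52,0,0,0,0,0,0],[0.52,0,0,-0.04,0,0,0],[0.52,0,0,-0.1,0,0,0]]' 40
python3 -m pendant '[[0.5,0,0,-0.06,0,0,0],[0.5,0,0,-0.12,0,0,0],[0.5,0,0,-0.13,0,0,0],[0.5,0,0,-0.13,0,0,0]]' 40|head -2
python3 - <<'E'
from fit import *
c=cam("wrist");cv2.imwrite("pics/w4.png",c["image"])
R=[]
C={n:cam(n) for n in("scene","side")}
for t in("wheel_axis","crank_grip","port","guard"):
    R=[]
    for n in C:
        for r in env.tip_of(n,t)[:1]:
            R.append(ray(C[n],*r["centre"]));print(t,n,np.round(at_z(C[n],*r["centre"],{"port":.14,"guard":.208,"wheel_axis":.21,"crank_grip":.206}[t]),4),round(r["conf"],2))
    if len(R)==2:print("tri",np.round(tri(R),4))
E
python3 go.py 0.40 -0.1 0.32 0
```

```text
time_s: 12.85
position: [0.5481, 0.1272, 0.0381]
tool_rot: [[-0.01, 1.0, 0.0], [1.0, 0.01, 0.0], [0.0, 0.0, -1.0]]
ft_force: [-0.1, 1.2, -1.1]
time_s: 13.48
position: [0.5472, 0.1271, 0.1381]
tool_rot: [[-0.01, 1.0, -0.004], [1.0, 0.01, -0.0], [-0.0, -0.004, -1.0]]
ft_force: [1.1, -0.9, 0.5]
grip_width: 0.0447
gripper_force: 0.0
time_s: 13.98
position: [0.5478, 0.1271, 0.2679]
wheel_axis scene [ 0.4325 -0.246   0.21  ] 0.86
wheel_axis side [ 0.4271 -0.2413  0.21  ] 0.91
tri [ 0.4288 -0.2441  0.2094]
crank_grip scene [ 0.4012 -0.1856  0.206 ] 0.47
crank_grip side [ 0.3928 -0.1804  0.206 ] 0.83
tri [ 0.395  -0.1837  0.2046]
port scene [ 0.6239 -0.2446  0.14  ] 0.64
port side [ 0.6357 -0.2386  0.14  ] 0.98
tri [ 0.6302 -0.242   0.147 ]
guard scene [ 0.6177 -0.3052  0.208 ] 0.84
guard side [ 0.6279 -0.3008  0.208 ] 0.62
tri [ 0.6231 -0.3029  0.2132]
shift [-0.2256 -0.1502 -0.0522] rot [-0.    0.    0.01] | pos [0.5479 0.1271 0.2677] F [ 0.6 -1.1 -0.3] w 0.0425 gf 0.0 q [ 1. 22. 70.  0. 87.  0.] t 14.5
```

View pics/w4.png

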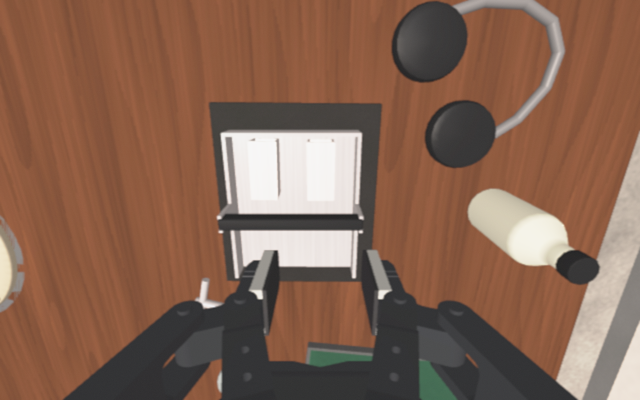

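Both tubes lie in the tray's back half at (264,170) and (320,170). Next, look down at the wheel.

```bash
python3 -m pendant '[[0.5,-0.06,-0.02,-0.05,0,0,0],[0.5,-0.42,-0.128,-0.11,0,0,0],[0.5,-0.42,-0.128,-0.11,0,0,0],[0.5,-0.42,-0.128,-0.11,0,0,0],[0.5,-0.42,-0.128,-0.11,0,0,0]]' 40|head -2
python3 go.py 0.42 -0.29 0.37 0
```

```text
time_s: 15.15
position: [0.4634, -0.1574, 0.3521]
shift [-0.1322 -0.0448 -0.0179] rot [0.   0.   0.01] | pos [ 0.4634 -0.1574  0.3521] F [1.1 0.1 0.8] w 0.0428 gf 0.0 q [-33.  12.  71.   0.  97. -33.] t 15.2
```

```bash
python3 -m pendant '[[0.5,-0.132,-0.045,-0.018,0,0,0],[0.5,-0.132,-0.045,-0.018,0,0,0],[0.5,-0.132,-0.045,-0.018,0,0,0],[0.5,-0.132,-0.045,-0.018,0,0,0],[0.5,-0.132,-0.045,-0.018,0,0,0]]' 40|head -2
python3 - <<'E'
from fit import *
c=cam("wrist");cv2.imwrite("pics/w5.png",c["image"])
for t in("wheel_axis","crank_grip"):
    for r in env.tip_of("wrist",t)[:2]:print(t,np.round(r["centre"]),np.round(at_z(c,*r["centre"],.21 if t[0]=="w" else .206),4),round(r["conf"],2))
E
```

```text
time_s: 15.78
position: [0.4211, -0.2868, 0.3696]
wheel_axis [327. 136.] [ 0.4268 -0.2375  0.21  ] 0.74
crank_grip [290.  78.] [ 0.3931 -0.1886  0.206 ] 0.76
```

View pics/w5.png

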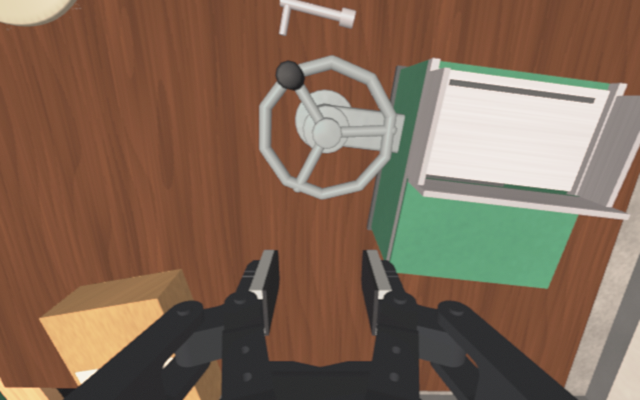

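```bash
python3 - <<'E'
from fit import *
from scipy.optimize import least_squares
c=cam("wrist")
t=np.linspace(0,2*np.pi,360)
def b(x,y,z=.174):
    P=np.array([proj(c,[x+.072*np.cos(a),y+.072*np.sin(a),z]) for a in t]);return np.r_[P.min(0),P.max(0)]
for z in(.17,.174,.18):
    r=least_squares(lambda p:b(*p,z)-np.array([259.5,55.5,395,199]),[.428,-.24],diff_step=1e-3);print(z,r.x,r.fun)
print("hub",at_z(c,327,132.5,.19),"knob top",at_z(c,289.5,74,.232))
# gate/tumbler features at z .14
for p in((450,82),(595,100),(453,71),(425,185)):print(p,np.round(at_z(c,*p,.14),4))
for p in((434,62),(425,190)):print("sg",np.round(at_z(c,*p,.187),4))
for p in((428,192),(626,214)):print("guard",np.round(at_z(c,*p,.208),4))
E
```

```text
0.17 [ 0.42755469 -0.23884474] [-1.8953947   0.6452503   1.89321385 -0.55062526]
0.174 [ 0.42746223 -0.23873097] [-2.74389544 -0.01950538  2.74312362  0.48402643]
0.18 [ 0.427324   -0.23857114] [-4.05626385 -1.03713325  4.05702263  2.09011042]
hub [ 0.42685472 -0.23677808  0.19      ] knob top [ 0.39524157 -0.18725066  0.232     ]
(450, 82) [ 0.5594 -0.187   0.14  ]
(595, 100) [ 0.7211 -0.2034  0.14  ]
(453, 71) [ 0.561  -0.1761  0.14  ]
(425, 185) [ 0.5466 -0.3022  0.14  ]
sg [ 0.5237 -0.1724  0.187 ]
sg [ 0.5304 -0.2947  0.187 ]
guard [ 0.526  -0.2905  0.208 ]
guard [ 0.7267 -0.3109  0.208 ]
```

```bash
python3 go.py 0.3955 -0.1875 0.213 0
cat > circ.py <<'E'
import sys,numpy as np
# circ.py phi0 phi1 step : tool-axis shifts (x=+wy, y=+wx) in blocks of 5 rows relative to block start
a,b,st=map(float,sys.argv[1:4]);ph=np.arange(a,b+.001*np.sign(st),st);f=np.radians(ph)
for i in range(0,len(f)-1,5):
    k=f[i+1:i+6];print(round(ph[i]),[[round(.06*(np.sin(j)-np.sin(f[i])),4),round(.06*(np.cos(j)-np.cos(f[i])),4)] for j in k])
E
python3 circ.py 122 252 10
```

```text
shift [ 0.0999 -0.0244  0.1567] rot [0.    0.    0.012] | pos [ 0.4211 -0.2871  0.3697] F [ 0.5 -0.1  0.7] w 0.0431 gf 0.0 q [-48.  14.  66.   0. 100. -48.] t 16.0
122 [[np.float64(-0.0063), np.float64(-0.0084)], [np.float64(-0.0139), np.float64(-0.0155)], [np.float64(-0.0227), np.float64(-0.0212)], [np.float64(-0.0323), np.float64(-0.0253)], [np.float64(-0.0425), np.float64(-0.0276)]]
172 [[np.float64(-0.0104), np.float64(-0.0005)], [np.float64(-0.0208), np.float64(0.0007)], [np.float64(-0.0308), np.float64(0.0038)], [np.float64(-0.0401), np.float64(0.0085)], [np.float64(-0.0485), np.float64(0.0148)]]
222 [[np.float64(-0.0071), np.float64(0.0076)], [np.float64(-0.0128), np.float64(0.0164)], [np.float64(-0.0169), np.float64(0.026)]]
```

```bash
python3 -m pendant '[[0.5,0.05,-0.012,0.02,0,0,0.012],[0.5,0.1,-0.024,0.06,0,0,0.012],[0.5,0.1,-0.024,0.1,0,0,0.012],[0.5,0.1,-0.024,0.13,0,0,0.012],[0.5,0.1,-0.024,0.156,0,0,0.012]]' 40|head -2
python3 -m pendant '[[0.5,0,0,0,0,0,0],[0,0,0,0,0,0,0],[0,0,0,0,0,0,0],[0,0,0,0,0,0,0],[0,0,0,0,0,0,0]]' 40
python3 - <<'E'
from fit import *
for n in("scene","side","wrist"):
    c=cam(n);cv2.imwrite(f"pics/g0_{n}.png",c["image"])
E
python3 go.py 0.3955 -0.1875 0.213 0
```

```text
time_s: 16.6
position: [0.3956, -0.1876, 0.2127]
time_s: 17.23
position: [0.3959, -0.1883, 0.2145]
tool_rot: [[0.002, 1.0, 0.001], [1.0, -0.002, -0.001], [-0.001, 0.001, -1.0]]
ft_force: [-1.5, 3.0, 7.7]
grip_width: 0.0209
gripper_force: 39.3
shift [ 0.0008 -0.0004  0.0015] rot [ 0.001  0.001 -0.002] | pos [ 0.3959 -0.1883  0.2145] F [-0.7  3.2  7. ] w 0.0211 gf 39.3 q [-41.  12.  94.   0.  73. -41.] t 17.4
```

```bash
P(){ grep -E 'position|ft_force' | tr '\n' ' '; echo; }
python3 -m pendant '[[0,-0.0063,-0.0084,0,0,0,0],[0,-0.0063,-0.0084,0,0,0,0]]' 40|P
python3 -m pendant '[[0,-0.0076,-0.0071,0,0,0,0],[0,-0.0076,-0.0071,0,0,0,0]]' 40|P
python3 -m pendant '[[0,-0.0088,-0.0057,0,0,0,0],[0,-0.0088,-0.0057,0,0,0,0]]' 40|P
python3 -m pendant '[[0,-0.0096,-0.0041,0,0,0,0],[0,-0.0096,-0.0041,0,0,0,0]]' 40|P
python3 -m pendant '[[0,-0.0102,-0.0023,0,0,0,0],[0,-0.0102,-0.0023,0,0,0,0]]' 40|P
python3 -m pendant '[[0,-0.0104,-0.0005,0,0,0,0],[0,-0.0104,-0.0005,0,0,0,0]]' 40|P
```

```text
position: [0.387, -0.1949, 0.2144] ft_force: [-2.7, 2.2, 7.0] 
position: [0.3798, -0.2026, 0.2144] ft_force: [-4.0, 1.9, 7.3] 
position: [0.374, -0.2116, 0.2144] ft_force: [-3.3, 2.1, 7.2] 
position: [0.3699, -0.2214, 0.2145] ft_force: [-4.0, 0.4, 8.5] 
position: [0.3676, -0.2318, 0.2145] ft_force: [-5.1, 0.5, 8.7] 
position: [0.3672, -0.2424, 0.2146] ft_force: [-4.6, -1.0, 8.3]
```

```bash
P(){ grep -E 'position|ft_force' | tr '\n' ' '; echo; }
python3 -m pendant '[[0,-0.0104,0.0012,0,0,0,0],[0,-0.0104,0.0012,0,0,0,0]]' 40|P
python3 -m pendant '[[0,-0.01,0.0031,0,0,0,0],[0,-0.01,0.0031,0,0,0,0]]' 40|P
python3 -m pendant '[[0,-0.0093,0.0047,0,0,0,0],[0,-0.0093,0.0047,0,0,0,0]]' 40|P
python3 -m pendant '[[0,-0.0084,0.0063,0,0,0,0],[0,-0.0084,0.0063,0,0,0,0]]' 40|P
python3 -m pendant '[[0,-0.0071,0.0076,0,0,0,0],[0,-0.0071,0.0076,0,0,0,0]]' 40|P
python3 -m pendant '[[0,-0.0057,0.0088,0,0,0,0],[0,-0.0057,0.0088,0,0,0,0]]' 40|P
python3 - <<'E'
from h import *
a=cv2.imread("pics/g0_scene.png");b=cam("scene")["image"];cv2.imwrite("pics/g1_scene.png",b)
z=np.hstack([cv2.resize(i[165:250,160:260],None,fx=4,fy=4,interpolation=cv2.INTER_CUBIC) for i in(a,b)]);cv2.imwrite("pics/z3.png",z)
E
```

```text
position: [0.3686, -0.253, 0.2146] ft_force: [-5.1, -0.8, 7.2] 
position: [0.3718, -0.2631, 0.2146] ft_force: [-4.1, -0.8, 6.9] 
position: [0.3767, -0.2724, 0.2146] ft_force: [-3.3, -2.9, 5.5] 
position: [0.3831, -0.2806, 0.2145] ft_force: [-1.0, -2.6, 6.7] 
position: [0.3908, -0.2876, 0.2145] ft_force: [-1.5, -1.8, 6.9] 
position: [0.3992, -0.293, 0.2145] ft_force: [-3.3, -1.3, 6.4]
```

View pics/z3.png

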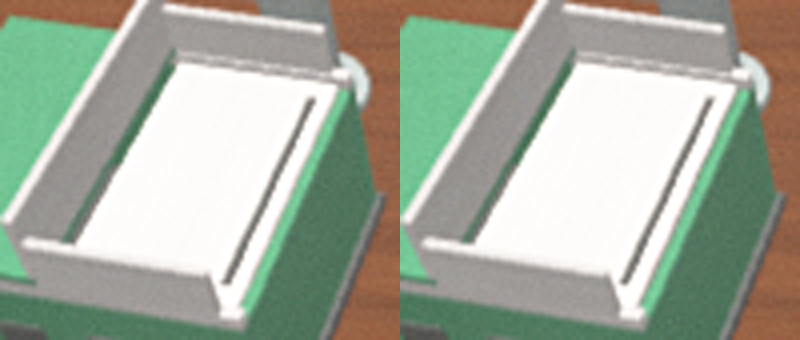

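```bash
cat > gate.py <<'E'
from h import *
PORT=np.array([.632,-.239]);YAW=np.radians(-5.9);ux=np.array([np.cos(YAW),np.sin(YAW)]);uy=np.array([-np.sin(YAW),np.cos(YAW)])
def stripe(c,guess,w=14,z=.14):
    g=cv2.cvtColor(c["image"],cv2.COLOR_BGR2GRAY).astype(np.float32)
    ys=np.arange(guess-w,guess+w,.25)*1e-3;prof=[]
    for sx in np.arange(-.06,.061,.004):
        P=np.array([proj(c,[*(PORT+sx*ux+y*uy),z]) for y in ys],np.float32)
        prof.append(cv2.remap(g,P[:,0].reshape(1,-1),P[:,1].reshape(1,-1),cv2.INTER_CUBIC)[0])
    res=[]
    for p in prof:
        k=np.argmin(p);s=slice(max(0,k-16),k+17);d=np.clip(np.percentile(p,70)-p[s],0,None)**2
        res.append((ys[s]*d).sum()/d.sum()*1e3)
    return np.median(res),np.std(res)
if __name__=="__main__":
    import sys
    g=float(sys.argv[1]);w=float(sys.argv[2]) if len(sys.argv)>2 else 12
    for n in("scene","side"):
        c=cam(n);d=dict(c);d["image"]=cv2.imread(f"pics/g0_{n}.png")
        a,sa=stripe(d,47);b,sb=stripe(c,47-g,w);print(n,"ref",round(a,2),round(sa,2),"now",round(b,2),round(sb,2),"travel",round(a-b,2))
E
python3 gate.py 0; python3 circ.py 242 382 10
```

```text
scene ref 42.61 0.27 now 41.4 0.28 travel 1.21
side ref 46.06 3.34 now 44.82 0.2 travel 1.24
242 [[np.float64(-0.0041), np.float64(0.0096)], [np.float64(-0.0064), np.float64(0.0198)], [np.float64(-0.007), np.float64(0.0303)], [np.float64(-0.0057), np.float64(0.0406)], [np.float64(-0.0027), np.float64(0.0506)]]
292 [[np.float64(0.0047), np.float64(0.0093)], [np.float64(0.011), np.float64(0.0177)], [np.float64(0.0187), np.float64(0.0248)], [np.float64(0.0275), np.float64(0.0305)], [np.float64(0.0371), np.float64(0.0346)]]
342 [[np.float64(0.0102), np.float64(0.0024)], [np.float64(0.0206), np.float64(0.0029)], [np.float64(0.031), np.float64(0.0016)], [np.float64(0.041), np.float64(-0.0014)]]
```

```bash
P(){ grep -E 'position|ft_force' | tr '\n' ' '; echo; }
python3 -m pendant '[[0,-0.0041,0.0096,0,0,0,0],[0,-0.0064,0.0198,0,0,0,0],[0,-0.007,0.0303,0,0,0,0],[0,-0.0057,0.0406,0,0,0,0],[0,-0.0027,0.0506,0,0,0,0]]' 40|P
python3 -m pendant '[[0,0.0047,0.0093,0,0,0,0],[0,0.011,0.0177,0,0,0,0],[0,0.0187,0.0248,0,0,0,0],[0,0.0275,0.0305,0,0,0,0],[0,0.0371,0.0346,0,0,0,0]]' 40|P
python3 -m pendant '[[0,0.0102,0.0024,0,0,0,0],[0,0.0206,0.0029,0,0,0,0],[0,0.031,0.0016,0,0,0,0],[0,0.041,-0.0014,0,0,0,0],[0,0.041,-0.0014,0,0,0,0]]' 40|P
python3 gate.py 22; python3 circ.py 382 594 15; python3 go.py 0 0 0 0
```

```text
position: [0.4495, -0.2958, 0.2145] ft_force: [-4.8, -1.7, 5.5] 
position: [0.4843, -0.2589, 0.2145] ft_force: [-2.8, -3.8, 4.7] 
position: [0.483, -0.2166, 0.2143] ft_force: [-0.8, -1.0, 7.1] 
scene ref 42.61 0.27 now 19.9 4.66 travel 22.7
side ref 46.06 3.34 now 23.27 0.2 travel 22.79
382 [[np.float64(0.0136), np.float64(-0.0077)], [np.float64(0.0248), np.float64(-0.0187)], [np.float64(0.0328), np.float64(-0.0322)], [np.float64(0.0369), np.float64(-0.0473)], [np.float64(0.0371), np.float64(-0.0629)]]
457 [[np.float64(-0.0039), np.float64(-0.0152)], [np.float64(-0.0116), np.float64(-0.0288)], [np.float64(-0.0226), np.float64(-0.04)], [np.float64(-0.0361), np.float64(-0.0479)], [np.float64(-0.0512), np.float64(-0.0521)]]
532 [[np.float64(-0.0157), np.float64(-0.0001)], [np.float64(-0.0308), np.float64(0.0038)], [np.float64(-0.0445), np.float64(0.0115)], [np.float64(-0.0556), np.float64(0.0225)]]
shift [ 0.2159 -0.4835  0.2139] rot [ 0.001  0.    -0.002] | pos [ 0.483  -0.2167  0.2142] F [-0.8 -0.3  6.7] w 0.0209 gf 39.8 q [-37.  21.  81.   0.  78. -37.] t 22.5
```

```bash
P(){ grep -E 'position|ft_force' | tr '\n' ' '; echo; }
python3 -m pendant '[[0,0.0136,-0.0077,0,0,0,0],[0,0.0248,-0.0187,0,0,0,0],[0,0.0328,-0.0322,0,0,0,0],[0,0.0369,-0.0473,0,0,0,0],[0,0.0371,-0.0629,0,0,0,0]]' 40|P
python3 -m pendant '[[0,-0.0039,-0.0152,0,0,0,0],[0,-0.0116,-0.0288,0,0,0,0],[0,-0.0226,-0.04,0,0,0,0],[0,-0.0361,-0.0479,0,0,0,0],[0,-0.0512,-0.0521,0,0,0,0]]' 40|P
python3 -m pendant '[[0,-0.0157,-0.0001,0,0,0,0],[0,-0.0308,0.0038,0,0,0,0],[0,-0.0445,0.0115,0,0,0,0],[0,-0.0556,0.0225,0,0,0,0]]' 40|P
python3 circ.py 592 892 15; python3 go.py 0 0 0 0
```

```text
position: [0.421, -0.1795, 0.2143] ft_force: [5.3, -2.9, 3.0] 
position: [0.3676, -0.2298, 0.2142] ft_force: [0.2, 4.9, 10.1] 
position: [0.3896, -0.2869, 0.2143] ft_force: [-6.4, 0.7, 8.6] 
592 [[np.float64(-0.0079), np.float64(0.0135)], [np.float64(-0.0121), np.float64(0.0286)], [np.float64(-0.0123), np.float64(0.0443)], [np.float64(-0.0084), np.float64(0.0594)], [np.float64(-0.0006), np.float64(0.073)]]
667 [[np.float64(0.011), np.float64(0.0112)], [np.float64(0.0245), np.float64(0.0191)], [np.float64(0.0396), np.float64(0.0233)], [np.float64(0.0552), np.float64(0.0234)], [np.float64(0.0704), np.float64(0.0195)]]
742 [[np.float64(0.0136), np.float64(-0.0077)], [np.float64(0.0248), np.float64(-0.0187)], [np.float64(0.0328), np.float64(-0.0322)], [np.float64(0.0369), np.float64(-0.0473)], [np.float64(0.0371), np.float64(-0.0629)]]
817 [[np.float64(-0.0039), np.float64(-0.0152)], [np.float64(-0.0116), np.float64(-0.0288)], [np.float64(-0.0226), np.float64(-0.04)], [np.float64(-0.0361), np.float64(-0.0479)], [np.float64(-0.0512), np.float64(-0.0521)]]
shift [ 0.286  -0.3899  0.2149] rot [-0.002  0.    -0.002] | pos [ 0.3896 -0.2869  0.2143] F [-6.4  0.7  8.6] w 0.0203 gf 40.2 q [-50.  17.  88.  -0.  75. -50.] t 24.2
```

```bash
P(){ grep -E 'position|ft_force' | tr '\n' ' '; echo; }
python3 -m pendant '[[0,-0.0079,0.0135,0,0,0,0],[0,-0.0121,0.0286,0,0,0,0],[0,-0.0123,0.0443,0,0,0,0],[0,-0.0084,0.0594,0,0,0,0],[0,-0.0006,0.073,0,0,0,0]]' 40|P
python3 -m pendant '[[0,0.011,0.0112,0,0,0,0],[0,0.0245,0.0191,0,0,0,0],[0,0.0396,0.0233,0,0,0,0],[0,0.0552,0.0234,0,0,0,0],[0,0.0704,0.0195,0,0,0,0]]' 40|P
python3 -m pendant '[[0,0.0136,-0.0077,0,0,0,0],[0,0.0248,-0.0187,0,0,0,0],[0,0.0328,-0.0322,0,0,0,0],[0,0.0369,-0.0473,0,0,0,0],[0,0.0371,-0.0629,0,0,0,0]]' 40|P
python3 -m pendant '[[0,-0.0039,-0.0152,0,0,0,0],[0,-0.0116,-0.0288,0,0,0,0],[0,-0.0116,-0.0288,0,0,0,0]]' 40|P
python3 gate.py 93.5; python3 circ.py 847 952 15;  python3 go.py 0 0 0 0
```

```text
position: [0.4635, -0.2879, 0.2143] ft_force: [-3.9, -2.4, 7.5] 
position: [0.4834, -0.2172, 0.2143] ft_force: [-2.9, -4.9, 4.6] 
position: [0.421, -0.1795, 0.2143] ft_force: [5.0, -2.9, 2.4] 
position: [0.3911, -0.1912, 0.2142] ft_force: [-0.3, 0.7, 7.7] 
scene ref 42.61 0.27 now -51.35 0.24 travel 93.96
side ref 46.06 3.34 now -40.03 6.66 travel 86.08
847 [[np.float64(-0.011), np.float64(-0.0112)], [np.float64(-0.0245), np.float64(-0.0191)], [np.float64(-0.0396), np.float64(-0.0233)], [np.float64(-0.0552), np.float64(-0.0234)], [np.float64(-0.0704), np.float64(-0.0195)]]
922 [[np.float64(-0.0136), np.float64(0.0077)], [np.float64(-0.0248), np.float64(0.0187)]]
shift [ 0.1901 -0.392   0.2137] rot [ 0.001  0.    -0.002] | pos [ 0.3913 -0.1911  0.2142] F [-0.5  0.8  7.9] w 0.021 gf 40.0 q [-42.  12.  95.   0.  73. -42.] t 26.6
```

```bash
P(){ grep -E 'position|ft_force' | tr '\n' ' '; echo; }
python3 -m pendant '[[0,-0.011,-0.0112,0,0,0,0],[0,-0.0245,-0.0191,0,0,0,0],[0,-0.0396,-0.0233,0,0,0,0],[0,-0.0552,-0.0234,0,0,0,0],[0,-0.0704,-0.0195,0,0,0,0]]' 40|P
python3 -m pendant '[[0,-0.0136,0.0077,0,0,0,0],[0,-0.0243,0.0181,0,0,0,0],[0,-0.0243,0.0181,0,0,0,0],[0,-0.0243,0.0181,0,0,0,0]]' 40|P
python3 - <<'E'
from fit import *
a=cam("scene")["image"][165:250,160:260];b=cam("side")["image"][220:330,340:500]
z=np.hstack([cv2.resize(a,(400,340),interpolation=cv2.INTER_CUBIC),cv2.resize(b,(400,340),interpolation=cv2.INTER_CUBIC)]);cv2.imwrite("pics/z4.png",z)
E
python3 go.py 0 0 0 0
```

```text
position: [0.3707, -0.261, 0.2142] ft_force: [-4.8, 4.1, 10.1] 
position: [0.3899, -0.2868, 0.2145] ft_force: [-3.0, -5.6, 8.7] 
shift [ 0.2864 -0.3908  0.2133] rot [ 0.001  0.003 -0.002] | pos [ 0.3898 -0.2868  0.2145] F [-2.8 -4.6  8.7] w 0.0209 gf 40.3 q [-50.  17.  88.  -0.  75. -50.] t 27.8
```

View pics/z4.png

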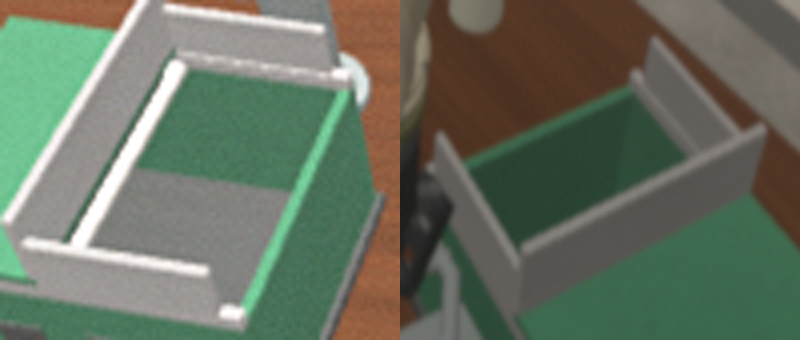

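Port is clear, gate parked at ~109.8 mm. Releasing the knob and going to the tray.

```bash
python3 -m pendant '[[0.5,0,0,0,0,0,0],[0.5,0,0,0,0,0,0],[0.5,0,0,0,0,0,0],[0.5,0,0,-0.05,0,0,0],[0.5,0,0,-0.1,0,0,0]]' 40|head -2
python3 gate.py 100 8 | head -1
python3 go.py 0.5145 0.078 0.24 -90
```

```text
time_s: 28.45
position: [0.3896, -0.2855, 0.3146]
scene ref 42.61 0.27 now -47.98 0.41 travel 90.59
shift [0.3654 0.1227 0.0765] rot [1.000e-02 1.000e-03 1.569e+00] | pos [ 0.3907 -0.2867  0.3183] F [-0.6  0.2 -0.7] w 0.0425 gf 0.0 q [-50.  12.  76.   0.  91. -50.] t 28.6
```

```bash
python3 -m pendant '[[0.5,0.365,0.123,0.02,0,0,1.57],[0.5,0.365,0.123,0.02,0,0,1.57],[0.5,0.365,0.123,0.04,0,0,1.57],[0.5,0.365,0.123,0.07,0,0,1.57],[0.5,0.365,0.123,0.076,0,0,1.57]]' 40|head -2
python3 go.py 0.5145 0.078 0.24 -90
```

```text
time_s: 29.18
position: [0.4771, -0.0317, 0.2716]
shift [ 0.1021 -0.0548  0.0316] rot [-0.     0.     0.749] | pos [ 0.4771 -0.0317  0.2716] F [ 0.8 -0.3 -1. ] w 0.0425 gf 0.0 q [-18.  14.  83.   0.  84.  29.] t 29.2
```

```bash
python3 -m pendant '[[0.5,0.102,-0.055,0.03,0,0,0.749],[0.5,0.102,-0.055,0.03,0,0,0.749],[0.5,0.102,-0.055,0.03,0,0,0.749],[0.5,0.102,-0.055,0.03,0,0,0.749],[0.5,0.102,-0.055,0.03,0,0,0.749]]' 40|head -2
python3 - <<'E'
from fit import *
for n in("wrist","scene","side"):
    c=cam(n)
    if n=="wrist":cv2.imwrite("pics/w6.png",c["image"])
    for t,z in(("tray_bar",.071),("tray_lip",.004)):
        for r in env.tip_of(n,t)[:1]:print(n,t,np.round(at_z(c,*r["centre"],z),4),round(r["conf"],2))
E
python3 go.py 0.5145 0.078 0.069 -90
```

```text
time_s: 29.8
position: [0.5133, 0.0769, 0.2416]
wrist tray_bar [0.5182 0.081  0.071 ] 0.86
wrist tray_lip [ 0.5133 -0.0196  0.004 ] 0.71
scene tray_bar [0.5145 0.0725 0.071 ] 0.69
scene tray_lip [ 0.5231 -0.0092  0.004 ] 0.7
side tray_bar [0.5107 0.079  0.071 ] 0.57
side tray_lip [ 0.5144 -0.0095  0.004 ] 0.67
shift [ 0.0009 -0.0016  0.1734] rot [-0.     0.     0.006] | pos [0.5136 0.0764 0.2424] F [ 0.3 -0.9 -0.8] w 0.0426 gf 0.0 q [-5. 19. 80.  0. 81. 85.] t 30.2
```

View pics/w6.png

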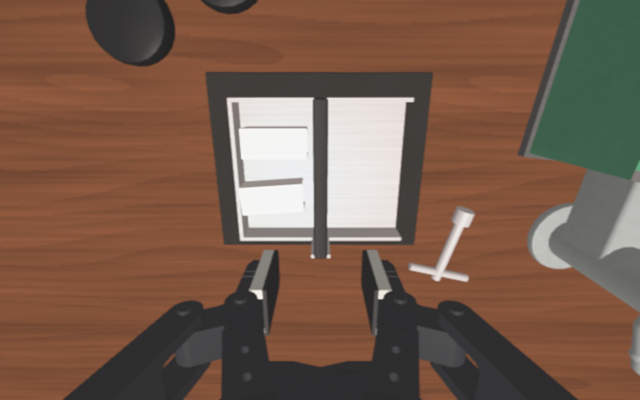

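Tray unmoved with both tubes at (275,143) and (272,196), bar at column 320, centred in the jaws. Descending and gripping.

```bash
python3 -m pendant '[[0.5,0.001,-0.0016,0.06,0,0,-0.01],[0.5,0.001,-0.0016,0.11,0,0,-0.01],[0.5,0.001,-0.0016,0.15,0,0,-0.01],[0.5,0.001,-0.0016,0.168,0,0,-0.01],[0.5,0.001,-0.0016,0.173,0,0,-0.01]]' 100|head -4
python3 -m pendant '[[0.5,0,0,0,0,0,0],[0,0,0,0,0,0,0],[0,0,0,0,0,0,0],[0,0,0,0,0,0,0],[0,0,0,0,0,0,0]]' 100
python3 -m pendant '[[0,0,0,-0.01,0,0,0],[0,0,0,-0.03,0,0,0],[0,0,0,-0.06,0,0,0],[0,0,0,-0.1,0,0,0],[0,0,0,-0.12,0,0,0]]' 100
python3 go.py 0.643 -0.13 0.33 -95.9
```

```text
time_s: 30.88
position: [0.5143, 0.078, 0.0686]
tool_rot: [[1.0, 0.015, -0.002], [0.015, -1.0, 0.0], [-0.002, -0.0, -1.0]]
ft_force: [0.4, 0.1, 0.4]
time_s: 31.5
position: [0.5151, 0.078, 0.0706]
tool_rot: [[1.0, 0.015, 0.002], [0.015, -1.0, -0.0], [0.002, 0.0, -1.0]]
ft_force: [-0.2, -1.0, 5.5]
grip_width: 0.0124
gripper_force: 98.4
time_s: 32.12
position: [0.5147, 0.0781, 0.1918]
tool_rot: [[1.0, 0.016, 0.002], [0.016, -1.0, -0.0], [0.002, 0.0, -1.0]]
ft_force: [-0.1, -1.1, -4.6]
grip_width: 0.0126
gripper_force: 97.7
shift [ 0.1254  0.2101 -0.1379] rot [ 0.    -0.002  0.119] | pos [0.5147 0.0781 0.1918] F [-0.1 -1.1 -4.6] w 0.0126 gf 97.7 q [-4. 22. 85. -0. 74. 85.] t 32.1
```

```bash
python3 -m pendant '[[0,0,0,-0.02,0,0,0],[0,0.005,0.005,-0.045,0,0,0.02],[0,0.02,0.02,-0.067,0,0,0.05],[0,0.04,0.042,-0.078,0,0,0.08],[0,0.065,0.067,-0.08,0,0,0.119]]' 100|head -2
python3 -m pendant '[[0,0.022,0.024,0,0,0,0],[0,0.040,0.044,0,0,0,0],[0,0.05,0.058,0,0,0,0],[0,0.055,0.066,0,0,0,0],[0,0.055,0.066,0,0,0,0]]' 100|head -2
python3 go.py 0.6451 -0.1127 0.217 -95.9
python3 - <<'E'
from fit import *
c=cam("scene");cv2.imwrite("pics/s6.png",c["image"])
E
```

```text
time_s: 32.75
position: [0.5808, 0.0117, 0.2708]
time_s: 33.38
position: [0.6283, -0.0593, 0.2695]
shift [0.0223 0.0513 0.0524] rot [-0.     0.    -0.001] | pos [ 0.6283 -0.0593  0.2695] F [ 0.7  0.6 -4.6] w 0.0125 gf 97.8 q [-16.  30.  58.   0.  93.  80.] t 33.4
```

```bash
python3 -m pendant '[[0,0.007,0.012,0.005,0,0,0],[0,0.015,0.029,0.02,0,0,0],[0,0.020,0.043,0.035,0,0,0],[0,0.022,0.05,0.046,0,0,0],[0,0.022,0.051,0.051,0,0,0]]' 100|head -2
python3 -m pendant '[[0,0,0,0,0,0,0]]' 100|grep ft
python3 go.py 0.6429 -0.1331 0.2393 -95.9 15
python3 go.py 0.6403 -0.1586 0.2555 -95.9 30
python3 go.py 0.6373 -0.1875 0.2645 -95.9 45
python3 - <<'E'
from fit import *
for n in("scene","wrist"):
    c=cam(n);cv2.imwrite(f"pics/s7{n}.png",c["image"])
    for t,z in(("tray_bar",.217),("tray_lip",.15)):
        for r in env.tip_of(n,t)[:1]:print(n,t,np.round(at_z(c,*r["centre"],z),4),round(r["conf"],2))
E
```

```text
time_s: 34.05
position: [0.6449, -0.1128, 0.2172]
ft_force: [-0.0, 0.1, -4.7]
shift [ 0.0001  0.0212 -0.021 ] rot [ 0.261  0.    -0.001] | pos [ 0.645  -0.112   0.2183] F [-0.   0.1 -4.7] w 0.0123 gf 97.8 q [-20.  34.  59.   0.  88.  76.] t 34.2
shift [ 0.0001  0.0468 -0.0372] rot [ 0.523  0.    -0.001] | pos [ 0.645  -0.112   0.2183] F [-0.   0.1 -4.7] w 0.0123 gf 97.8 q [-20.  34.  59.   0.  88.  76.] t 34.2
shift [ 0.0001  0.0758 -0.0462] rot [ 0.785  0.    -0.001] | pos [ 0.645  -0.112   0.2183] F [-0.   0.1 -4.7] w 0.0123 gf 97.8 q [-20.  34.  59.   0.  88.  76.] t 34.2
scene tray_lip [ 0.6436 -0.2003  0.15  ] 0.76
wrist tray_bar [ 0.6446 -0.1103  0.217 ] 0.73
wrist tray_lip [ 0.6337 -0.2079  0.15  ] 0.57
```

View pics/s7scene.png

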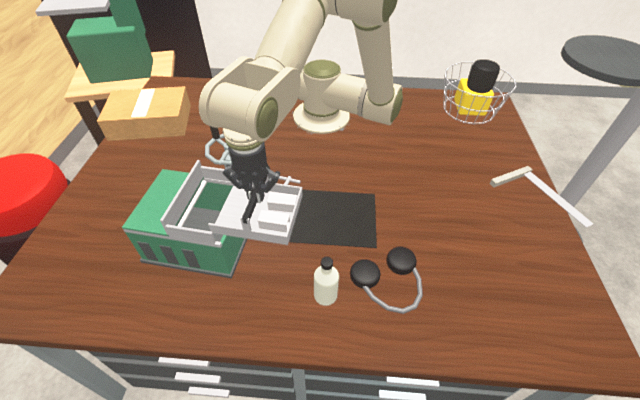

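The scene shows the tray's lip at (215,230) between the side guards over the open port, with tubes at its back (275,205). Tilting about the lip.

```bash
python3 -m pendant '[[0,0,0.0062,-0.008,0.087,0,0],[0,0,0.013,-0.0155,0.175,0,0],[0,0,0.0205,-0.0223,0.262,0,0],[0,0,0.0286,-0.0285,0.349,0,0],[0,0,0.0372,-0.0338,0.436,0,0]]' 100
python3 -m pendant '[[0,0,0,0,0,0,0],[0,0,0,0,0,0,0]]' 100|grep -E "ft|pos"
python3 go.py 0.6393 -0.1680 0.2594 -95.9 35
python3 go.py 0.6373 -0.1875 0.2645 -95.9 45
```

```text
time_s: 35.1
position: [0.6413, -0.1497, 0.253]
tool_rot: [[0.995, -0.093, 0.045], [-0.103, -0.901, 0.421], [0.001, -0.424, -0.906]]
ft_force: [-0.1, 0.4, -4.9]
grip_width: 0.0121
gripper_force: 98.0
position: [0.6413, -0.1488, 0.2523]
ft_force: [-0.1, 0.3, -4.6]
shift [-0.      0.0146 -0.0146] rot [ 0.177 -0.    -0.   ] | pos [ 0.6413 -0.1488  0.2523] F [-0.1  0.3 -4.6] w 0.0127 gf 98.1 q [-32.  36.  53.  23. 102.  67.] t 35.4
shift [ 0.      0.0302 -0.0274] rot [ 0.351 -0.    -0.   ] | pos [ 0.6413 -0.1488  0.2523] F [-0.1  0.3 -4.6] w 0.0127 gf 98.1 q [-32.  36.  53.  23. 102.  67.] t 35.4
```

```bash
python3 -m pendant '[[0,0,0.0073,-0.0073,0.088,0,0],[0,0,0.0146,-0.0146,0.177,0,0],[0,0,0.0224,-0.0212,0.264,0,0],[0,0,0.0302,-0.0274,0.351,0,0],[0,0,0.0302,-0.0274,0.351,0,0]]' 100|grep -E "ft|pos"
python3 -m pendant '[[0,0,0,0,0,0,0],[0,0,0,0,0,0,0],[0,0,0,0,0,0,0],[0,0,0,0,0,0,0],[0,0,0,0,0,0,0]]' 100|grep -E "ft|pos"
python3 -m pendant '[[0,0,0,0,0,0,0],[0,0,0,0,0,0,0],[0,0,0,0,0,0,0],[0,0,0,0,0,0,0],[0,0,0,0,0,0,0]]' 100|grep -E "ft|pos"
python3 go.py 0.6451 -0.1127 0.225 -95.9
python3 - <<'E'
from fit import *
a=cam("scene")["image"][100:280,120:340];b=cam("side")["image"][180:360,320:540]
cv2.imwrite("pics/z5.png",np.vstack([np.hstack([cv2.resize(i,(400,327),interpolation=cv2.INTER_CUBIC) for i in (a,b)])]))
E
```

```text
position: [0.6373, -0.1884, 0.2636]
ft_force: [-0.5, -0.3, -3.9]
position: [0.6372, -0.188, 0.2644]
ft_force: [-0.7, -0.2, -2.8]
position: [0.6372, -0.188, 0.2644]
ft_force: [0.3, 0.4, -3.0]
shift [ 0.     -0.0256  0.0814] rot [-0.787 -0.    -0.001] | pos [ 0.6372 -0.188   0.2644] F [ 0.3  0.4 -3. ] w 0.0124 gf 98.5 q [-39.  41.  48.  40. 113.  65.] t 37.2
```

View pics/z5.png

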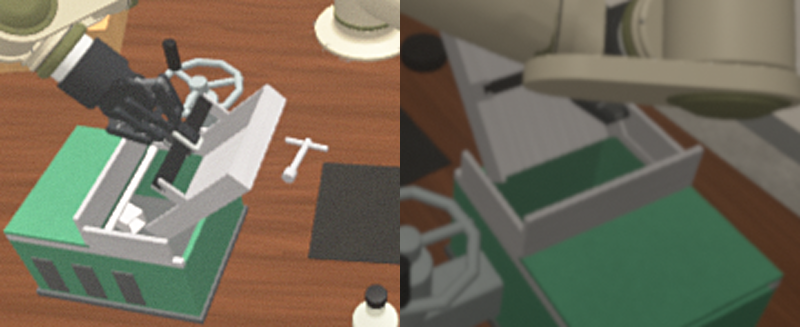

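The tray is empty (weight down 1.5 N, two tubes) and a tube shows inside the port. Levelling the tray again.

```bash
python3 go.py 0.6413 -0.1480 0.253 -95.9 25 | cut -d'|' -f1
python3 go.py 0.6393 -0.1680 0.2594 -95.9 35| cut -d'|' -f1
python3 go.py 0.6429 -0.1331 0.243 -95.9 12| cut -d'|' -f1
```

```text
shift [-0.0001 -0.0204  0.0365] rot [-0.351 -0.    -0.001] 
shift [ 0.     -0.0107  0.0178] rot [-0.176 -0.    -0.001] 
shift [-0.     -0.0238  0.0542] rot [-0.578 -0.    -0.001]
```

```bash
python3 -m pendant '[[0,0,-0.0107,0.0178,-0.176,0,0],[0,0,-0.0204,0.0365,-0.351,0,0],[0,0,-0.0225,0.046,-0.475,0,0],[0,0,-0.0238,0.0542,-0.578,0,0],[0,0,-0.0256,0.07,-0.7,0,0]]' 100|grep -E "ft|pos"
python3 go.py 0.6451 -0.1100 0.235 -95.9
```

```text
position: [0.6443, -0.1207, 0.2334]
ft_force: [-0.2, -0.0, -4.2]
shift [-0.0003 -0.0108 -0.0007] rot [-0.084 -0.001 -0.001] | pos [ 0.6443 -0.1207  0.2334] F [-0.2 -0.  -4.2] w 0.0124 gf 98.4 q [-23.  33.  57.   5.  91.  73.] t 38.0
```

```bash
python3 -m pendant '[[0,0,-0.011,-0.005,-0.084,0,0],[0,0,-0.03,-0.03,-0.084,0,0],[0,0,-0.06,-0.045,-0.084,0,0],[0,-0.02,-0.09,-0.045,-0.084,0,0],[0,-0.04,-0.12,-0.045,-0.084,0,0]]' 100|grep -E "ft|pos"
python3 go.py 0.5151 0.078 0.17 -89.2
python3 - <<'E'
from gate import *
# bright tubes in the tumbler: rectified look at port area (port frame, z=0.14) from scene
c=cam("scene");im=c["image"];hsv=cv2.cvtColor(im,cv2.COLOR_BGR2HSV)
for y in np.arange(.055,-.056,-.01):
    print(f"{y*1e3:4.0f}"," ".join("%3d/%3d"%tuple(hsv[int(round(v)),int(round(u)),1:]) for u,v in (proj(c,[*(PORT+x*ux+y*uy),.14]) for x in np.arange(-.09,.091,.02))))
E
```

```text
position: [0.6158, -0.0003, 0.2883]
ft_force: [0.7, 0.7, -2.8]
shift [-0.1082 -0.067   0.1187] rot [-0.004  0.    -0.118] | pos [ 6.158e-01 -3.000e-04  2.883e-01] F [ 0.7  0.7 -2.8] w 0.0125 gf 98.4 q [-11.  27.  59.   0.  94.  85.] t 38.6
  55  95/116 100/130  86/119  98/128  93/115  10/134  10/131  29/141   6/134   8/167
  45  85/123  94/122  89/123  98/122  96/120   6/130   6/130   8/131   6/131   7/138
  35  85/120  93/121  86/121  94/120  92/119  14/131   6/134   6/132   6/133   6/159
  25  86/122  92/119  87/120  96/120  84/121  12/132   6/133   4/131   6/247   8/155
  15  90/124  92/117  92/122 100/115  86/119  10/132   4/135   8/133   6/236  15/157
   5  89/121  97/121 103/121  97/116  96/114   8/132  10/127   6/129   5/242  10/156
  -5  91/120  93/121  91/118  89/118  90/122   8/129   2/129  10/130   5/237   5/153
 -15  75/125  91/120  86/121  94/120  98/115  12/131  10/129   0/255   5/246   7/152
 -25  96/119  88/119  97/118  91/121  90/119  10/129  13/163   2/253   5/242  10/157
 -35  74/124  96/114  94/117  86/119  89/121  14/128   2/254  10/238   7/232  11/158
 -45  95/116  98/117  99/121  94/117  91/115  10/122   3/254  16/221   5/245  12/155
 -55  10/248   5/255  10/249   8/247   6/255   9/244  12/217   8/242   4/248   8/156
```

```bash
python3 -m pendant '[[0,-0.03,-0.018,0,0,0,-0.03],[0,-0.07,-0.043,0.02,0,0,-0.08],[0,-0.108,-0.067,0.05,0,0,-0.118],[0,-0.108,-0.067,0.09,0,0,-0.118],[0,-0.108,-0.067,0.118,0,0,-0.118]]' 100|grep -E "ft|pos"
python3 go.py 0.5151 0.078 0.0715 -89.2
python3 - <<'E'
from gate import *
for n in("scene","side","wrist"):
    c=cam(n)
    for t,z in(("tray_bar",.17),("tray_lip",.103),("mat",0.004)):
        for r in env.tip_of(n,t)[:1]:print(n,t,np.round(at_z(c,*r["centre"],z),4),round(r["conf"],2))
E
```

```text
position: [0.5151, 0.0772, 0.1695]
ft_force: [0.4, -0.7, -3.2]
shift [ 0.     -0.0005  0.098 ] rot [-0.004  0.001  0.001] | pos [0.5151 0.0772 0.1695] F [ 0.4 -0.7 -3.2] w 0.0122 gf 98.3 q [-5. 23. 86.  0. 71. 84.] t 39.2
scene tray_bar [0.5287 0.0673 0.17  ] 0.81
scene tray_lip [ 0.5295 -0.0121  0.103 ] 0.71
scene mat [0.5232 0.079  0.004 ] 0.75
side tray_bar [0.512 0.082 0.17 ] 0.7
side tray_lip [ 0.5241 -0.0148  0.103 ] 0.57
wrist tray_bar [0.5154 0.0764 0.17  ] 0.67
```

```bash
python3 -m pendant '[[0,0,0,0.04,-0.004,0,0],[0,0,0,0.075,-0.004,0,0],[0,0,0,0.092,-0.004,0,0],[0,0,0,0.0965,-0.004,0,0],[0,0,0,0.0985,-0.004,0,0]]' 100|grep -E "ft|pos"
python3 -m pendant '[[0,0,0,0,0,0,0]]' 100|grep -E "ft|pos"
```

```text
position: [0.5164, 0.0769, 0.0725]
ft_force: [-0.1, -0.4, -3.5]
position: [0.5164, 0.0769, 0.0728]
ft_force: [-0.8, 0.6, -3.3]
```

```bash
python3 -m pendant '[[0,0,0,0.001,0,0,0],[0,0,0,0.002,0,0,0],[0,0,0,0.0028,0,0,0],[0,0,0,0.0028,0,0,0]]' 100|grep -E "ft|pos"
python3 -m pendant '[[0,0,0,0,0,0,0],[0.5,0,0,0,0,0,0],[0.5,0,0,0,0,0,0],[0.5,0,0,0,0,0,0],[0.5,0,0,-0.03,0,0,0]]' 60
python3 -m pendant '[[0.5,0,0,-0.06,0,0,0],[0.5,0,0,-0.12,0,0,0],[0.5,0,0,-0.18,0,0,0],[0.5,0,0,-0.22,0,0,0],[0.5,0,0,-0.23,0,0,0]]' 60|grep -E "ft|pos"
python3 - <<'E'
from gate import *
for n in("scene","side","wrist"):
    c=cam(n)
    for t,z in(("tray_bar",.071),("tray_lip",.004),("mat",0.004)):
        for r in env.tip_of(n,t)[:1]:print(n,t,np.round(at_z(c,*r["centre"],z),4),round(r["conf"],2))
E
python3 go.py 0.4211 -0.287 0.37 0
```

```text
position: [0.5161, 0.0769, 0.0706]
ft_force: [-3.5, -0.8, 10.3]
time_s: 41.72
position: [0.515, 0.0769, 0.0981]
tool_rot: [[1.0, 0.014, -0.004], [0.014, -1.0, -0.001], [-0.004, 0.001, -1.0]]
ft_force: [0.3, -0.2, -0.2]
grip_width: 0.0426
gripper_force: 0.0
position: [0.5163, 0.0772, 0.3316]
ft_force: [-0.9, -0.1, -1.8]
scene tray_bar [0.5141 0.0725 0.071 ] 0.95
scene tray_lip [ 0.5223 -0.009   0.004 ] 0.72
side tray_bar [ 0.4383 -0.2062  0.071 ] 0.59
side tray_lip [ 0.5246 -0.0089  0.004 ] 0.85
wrist tray_bar [0.5183 0.0778 0.071 ] 0.96
wrist tray_lip [ 0.5188 -0.0222  0.004 ] 0.58
shift [-0.1     0.3628 -0.0407] rot [ 1.000e-03  1.000e-03 -1.556e+00] | pos [0.5159 0.0771 0.329 ] F [0.1 0.3 1.1] w 0.0429 gf 0.0 q [-4. 16. 69. -0. 94. 85.] t 43.0
```

```bash
python3 -m pendant '[[0.5,-0.1,0.363,-0.04,0,0,-1.556],[0.5,-0.1,0.363,-0.04,0,0,-1.556],[0.5,-0.1,0.363,-0.04,0,0,-1.556],[0.5,-0.1,0.363,-0.04,0,0,-1.556],[0.5,-0.1,0.363,-0.04,0,0,-1.556]]' 60|grep pos
python3 go.py 0.4211 -0.310 0.37 0
```

```text
position: [0.4482, -0.1871, 0.3586]
shift [-0.1094  0.0622 -0.0113] rot [ 0.001  0.001 -0.734] | pos [ 0.4482 -0.1871  0.3586] F [ 1.3 -0.4  0. ] w 0.0427 gf 0.0 q [-37.  12.  71.  -0.  97.   5.] t 43.6
```

```bash
python3 -m pendant '[[0.5,-0.109,0.062,-0.011,0,0,-0.734],[0.5,-0.109,0.062,-0.011,0,0,-0.734],[0.5,-0.109,0.062,-0.011,0,0,-0.734],[0.5,-0.109,0.062,-0.011,0,0,-0.734],[0.5,-0.109,0.062,-0.011,0,0,-0.734]]' 60|grep pos
python3 - <<'E'
from fit import *
from gate import PORT,ux,uy
c=cam("wrist")
for t in("wheel_axis","crank_grip"):
    for r in env.tip_of("wrist",t)[:2]:print(t,np.round(r["centre"]),np.round(at_z(c,*r["centre"],.21 if t[0]=="w" else .206),4),round(r["conf"],2))
# dark knob blob
g=c["image"].max(2);p=proj(c,[.3898,-.2858,.232]);print("pred",p)
u,v=map(int,p);w=(g[v-25:v+25,u-30:u+30]<60).astype(np.uint8);n,l,st,ce=cv2.connectedComponentsWithStats(w)
for i in range(1,n):
    if st[i,4]>80:print(st[i],ce[i]+[u-30,v-25],np.round(at_z(c,*(ce[i]+[u-30,v-25]),.225),4))
# tubes inside: find bright patches in port area in wrist
hsv=cv2.cvtColor(c["image"],cv2.COLOR_BGR2HSV)
for y in np.arange(.055,-.06,-.015):
    print(f"{y*1e3:4.0f}"," ".join("%3d/%3d"%tuple(hsv[int(v),int(u),1:]) if 0<=v<400 and 0<=u<640 else "out" for u,v in (proj(c,[*(PORT+x*ux+y*uy),.14]) for x in np.arange(-.09,.091,.02))))
E
python3 go.py 0.3904 -0.286 0.213 0
```

```text
position: [0.4212, -0.308, 0.3693]
wheel_axis [328. 111.] [ 0.4278 -0.2375  0.21  ] 0.89
crank_grip [285. 165.] [ 0.3874 -0.2862  0.206 ] 0.81
pred [284.38461711 170.46642495]
[ 24   5  21  30 210] [290.72857143 159.11428571] [ 0.395  -0.2772  0.225 ]
  55  19/161  94/122  94/125  94/133  97/139  96/141  96/156  95/156  97/165  98/169
  40  19/161  87/100  87/100  87/100  87/100  88/101  95/121  93/121  91/120  93/123
  25  21/161  12/128  14/129  14/128  16/127  18/128  93/124  92/122  92/122  90/119
  10  19/160  16/130  16/130  14/128  16/127  16/128  93/123  92/122  92/122  92/122
  -5  19/161  14/130  16/130  14/128  16/128  16/128  94/122  94/120  92/122  92/119
 -20  20/162  14/129  14/131  14/129  16/128  14/128  96/120  94/119  93/121  94/120
 -35  19/162  14/128  14/130  16/128  16/128  16/127  94/120  94/119  94/120  92/122
 -50  20/164  14/126  18/129  16/127  14/126  14/126  97/121  94/120  96/120  96/120
shift [ 0.0215 -0.0312  0.1564] rot [ 0.     0.001 -0.008] | pos [ 0.4213 -0.3076  0.3695] F [-0.3  0.1 -0.8] w 0.0428 gf 0.0 q [-49.  16.  64.  -0. 100. -49.] t 44.4
```

```bash
python3 -m pendant '[[0.5,0.011,-0.016,0.03,0,0,-0.008],[0.5,0.021,-0.0312,0.07,0,0,-0.008],[0.5,0.021,-0.0312,0.11,0,0,-0.008],[0.5,0.021,-0.0312,0.14,0,0,-0.008],[0.5,0.021,-0.0312,0.156,0,0,-0.008]]' 40|grep -E "ft|pos"
python3 -m pendant '[[0.5,0,0,0,0,0,0],[0,0,0,0,0,0,0],[0,0,0,0,0,0,0],[0,0,0,0,0,0,0],[0,0,0,0,0,0,0]]' 40
python3 circ.py 231 51 -15
```

```text
position: [0.39, -0.2862, 0.2121]
ft_force: [-0.3, -0.1, 0.3]
time_s: 45.6
position: [0.3902, -0.2871, 0.2141]
tool_rot: [[-0.002, 1.0, 0.001], [1.0, 0.002, -0.002], [-0.002, 0.001, -1.0]]
ft_force: [-4.0, -1.4, 6.0]
grip_width: 0.021
gripper_force: 39.4
231 [[np.float64(0.0114), np.float64(-0.0108)], [np.float64(0.0251), np.float64(-0.0183)], [np.float64(0.0404), np.float64(-0.0219)], [np.float64(0.056), np.float64(-0.0215)], [np.float64(0.071), np.float64(-0.0171)]]
156 [[np.float64(0.0134), np.float64(0.0082)], [np.float64(0.0241), np.float64(0.0195)], [np.float64(0.0316), np.float64(0.0333)], [np.float64(0.0353), np.float64(0.0485)], [np.float64(0.0349), np.float64(0.0642)]]
81 [[np.float64(-0.0044), np.float64(0.015)], [np.float64(-0.0126), np.float64(0.0284)]]
```

```bash
python3 circ.py 81 -129 -15 | sed 's/np.float64(//g;s/)//g'; P(){ grep -E 'position|ft_force' | tr '\n' ' '; echo; }
python3 -m pendant '[[0,0.0114,-0.0108,0,0,0,0],[0,0.0251,-0.0183,0,0,0,0],[0,0.0404,-0.0219,0,0,0,0],[0,0.056,-0.0215,0,0,0,0],[0,0.071,-0.0171,0,0,0,0]]' 40|P
python3 -m pendant '[[0,0.0134,0.0082,0,0,0,0],[0,0.0241,0.0195,0,0,0,0],[0,0.0316,0.0333,0,0,0,0],[0,0.0353,0.0485,0,0,0,0],[0,0.0349,0.0642,0,0,0,0]]' 40|P
```

```text
81 [[-0.0044, 0.015], [-0.0126, 0.0284], [-0.024, 0.0392], [-0.0378, 0.0466], [-0.053, 0.0503]]
6 [[-0.0157, -0.0004], [-0.0307, -0.0049], [-0.044, -0.013], [-0.0548, -0.0244], [-0.0623, -0.0382]]
-69 [[-0.0037, -0.0152], [-0.0032, -0.0309], [0.0012, -0.0459], [0.0094, -0.0593]]
position: [0.3723, -0.2154, 0.2141] ft_force: [-3.7, 1.7, 8.3] 
position: [0.4371, -0.18, 0.2139] ft_force: [-4.5, -0.9, 4.1]
```

Completing the first revolution and repeating.

```bash
P(){ grep -E 'position|ft_force' | tr '\n' ' '; echo; }
python3 -m pendant '[[0,-0.0044,0.015,0,0,0,0],[0,-0.0126,0.0284,0,0,0,0],[0,-0.024,0.0392,0,0,0,0],[0,-0.0378,0.0466,0,0,0,0],[0,-0.053,0.0503,0,0,0,0]]' 40|P
python3 -m pendant '[[0,-0.0157,-0.0004,0,0,0,0],[0,-0.0307,-0.0049,0,0,0,0],[0,-0.044,-0.013,0,0,0,0],[0,-0.0548,-0.0244,0,0,0,0],[0,-0.0623,-0.0382,0,0,0,0]]' 40|P
python3 -m pendant '[[0,-0.0037,-0.0152,0,0,0,0],[0,-0.0032,-0.0309,0,0,0,0],[0,0.0012,-0.0459,0,0,0,0],[0,0.0094,-0.0593,0,0,0,0]]' 40|P
python3 -m pendant '[[0,0.0114,-0.0108,0,0,0,0],[0,0.0251,-0.0183,0,0,0,0],[0,0.0404,-0.0219,0,0,0,0],[0,0.056,-0.0215,0,0,0,0],[0,0.071,-0.0171,0,0,0,0]]' 40|P
python3 -m pendant '[[0,0.0134,0.0082,0,0,0,0],[0,0.0241,0.0195,0,0,0,0],[0,0.0316,0.0333,0,0,0,0],[0,0.0353,0.0485,0,0,0,0],[0,0.0349,0.0642,0,0,0,0]]' 40|P
python3 gate.py 48 15;python3 gate.py 60 15;
```

```text
position: [0.4874, -0.2331, 0.2137] ft_force: [-5.7, 4.8, 6.0] 
position: [0.4501, -0.2957, 0.2139] ft_force: [3.2, 4.7, 2.7] 
position: [0.3909, -0.2878, 0.2143] ft_force: [6.4, -1.5, 1.8] 
position: [0.372, -0.2161, 0.2142] ft_force: [-4.7, -3.3, 7.4] 
position: [0.4369, -0.18, 0.2139] ft_force: [-6.2, -1.1, 6.5] 
scene ref 42.61 0.27 now -6.69 9.37 travel 49.3
side ref 46.06 3.34 now 12.1 0.04 travel 33.96
scene ref 42.61 0.27 now -6.41 0.32 travel 49.02
side ref 46.06 3.34 now -3.11 0.24 travel 49.17
```

```bash
P(){ grep -E 'position|ft_force' | tr '\n' ' '; echo; }
python3 -m pendant '[[0,-0.0044,0.015,0,0,0,0],[0,-0.0126,0.0284,0,0,0,0],[0,-0.024,0.0392,0,0,0,0],[0,-0.0378,0.0466,0,0,0,0],[0,-0.053,0.0503,0,0,0,0]]' 40|P
python3 -m pendant '[[0,-0.0157,-0.0004,0,0,0,0],[0,-0.0307,-0.0049,0,0,0,0],[0,-0.044,-0.013,0,0,0,0],[0,-0.0548,-0.0244,0,0,0,0],[0,-0.0623,-0.0382,0,0,0,0]]' 40|P
python3 -m pendant '[[0,-0.0037,-0.0152,0,0,0,0],[0,-0.0032,-0.0309,0,0,0,0],[0,0.0012,-0.0459,0,0,0,0],[0,0.0094,-0.0593,0,0,0,0]]' 40|P
python3 -m pendant '[[0,0.0114,-0.0108,0,0,0,0],[0,0.0251,-0.0183,0,0,0,0],[0,0.0404,-0.0219,0,0,0,0],[0,0.056,-0.0215,0,0,0,0],[0,0.071,-0.0171,0,0,0,0]]' 40|P
python3 gate.py 5 8; python3 circ.py 156 111 -5 | sed 's/np.float64(//g;s/)//g'
```

```text
position: [0.4874, -0.2331, 0.2138] ft_force: [-5.4, 4.4, 5.7] 
position: [0.45, -0.2958, 0.2139] ft_force: [3.5, 4.6, 3.2] 
position: [0.3908, -0.2877, 0.2142] ft_force: [5.9, -1.6, 1.4] 
position: [0.3719, -0.2161, 0.2141] ft_force: [-5.6, -3.2, 5.8] 
scene ref 42.61 0.27 now 36.83 0.22 travel 5.78
side ref 46.06 3.34 now 40.47 0.21 travel 5.59
156 [[0.0047, 0.0023], [0.0091, 0.0051], [0.0134, 0.0082], [0.0173, 0.0117], [0.0209, 0.0154]]
131 [[0.0033, 0.0041], [0.0061, 0.0085], [0.0086, 0.0131], [0.0107, 0.0179]]
```

```bash
P(){ grep -E 'position|ft_force' | tr '\n' ' '; echo; }
python3 -m pendant '[[0,0.0047,0.0023,0,0,0,0],[0,0.0091,0.0051,0,0,0,0],[0,0.0134,0.0082,0,0,0,0],[0,0.0173,0.0117,0,0,0,0],[0,0.0209,0.0154,0,0,0,0]]' 40|P
python3 -m pendant '[[0,0.0033,0.0041,0,0,0,0],[0,0.0033,0.0041,0,0,0,0]]' 40|P
python3 -m pendant '[[0,0.0028,0.0044,0,0,0,0],[0,0.0028,0.0044,0,0,0,0]]' 40|P
python3 gate.py 0 8
```

```text
position: [0.3874, -0.1946, 0.214] ft_force: [-7.8, 0.7, 9.4] 
position: [0.3919, -0.1911, 0.214] ft_force: [-5.1, 3.1, 10.3] 
position: [0.3962, -0.1882, 0.214] ft_force: [-5.6, 3.5, 10.4] 
scene ref 42.61 0.27 now 42.31 0.26 travel 0.3
side ref 46.06 3.34 now 45.72 0.2 travel 0.33
```

```bash
P(){ grep -E 'position|ft_force' | tr '\n' ' '; echo; }
python3 -m pendant '[[0,0.001,0.0018,0,0,0,0],[0,0.001,0.0018,0,0,0,0]]' 40|P
python3 -m pendant '[[0,0.001,0.0018,0,0,0,0],[0,0.001,0.0018,0,0,0,0]]' 40|P
python3 gate.py 0 8
```

```text
position: [0.3978, -0.1872, 0.2139] ft_force: [-6.4, 2.6, 10.9] 
position: [0.3987, -0.1866, 0.2138] ft_force: [-11.9, 0.9, 11.8] 
scene ref 42.61 0.27 now 42.6 0.27 travel 0.01
side ref 46.06 3.34 now 46.03 0.2 travel 0.03
```

Hard stop felt (force jump) and travel reads 0. Releasing and retreating.

```bash
python3 -m pendant '[[0.5,0,0,0,0,0,0],[0.5,0,0,0,0,0,0],[0.5,0,0,0,0,0,0],[0.5,0,0,-0.05,0,0,0],[0.5,0,0,-0.11,0,0,0]]' 40|grep -E "ft|pos"
python3 -m pendant '[[0.5,0,0,-0.04,0,0,0],[0.5,0,0,-0.06,0,0,0],[0.5,0,0,-0.06,0,0,0],[0.5,0,0,-0.06,0,0,0]]' 40|grep -E "ft|pos"
python3 gate.py 0 8
python3 - <<'E'
from fit import *
for n in("scene","side"):
    c=cam(n);cv2.imwrite(f"pics/end_{n}.png",c["image"])
    for t,z in(("tray_bar",.071),("tray_lip",.004),("mat",0.004),("oil",0),("muffs",0),("chuck_key",0),("tube1_c",.016)):
        for r in env.tip_of(n,t)[:1]:print(n,t,np.round(at_z(c,*r["centre"],z),3),round(r["conf"],2))
a=cv2.imread("pics/a_scene.png");b=cv2.imread("pics/end_scene.png")
d=(cv2.absdiff(cv2.GaussianBlur(a,(5,5),0),cv2.GaussianBlur(b,(5,5),0)).max(2)>40).astype(np.uint8)
n,l,st,ce=cv2.connectedComponentsWithStats(d)
print([st[i].tolist() for i in range(1,n) if st[i,4]>25]); print(env.observe()["time_s"])
E
```

```text
position: [0.3999, -0.1864, 0.3241]
ft_force: [0.3, -0.4, 0.5]
position: [0.3999, -0.1865, 0.3821]
ft_force: [-0.3, 0.0, -0.7]
scene ref 42.61 0.27 now 42.65 0.27 travel -0.04
side ref 46.06 3.34 now 46.0 0.2 travel 0.05
scene tray_bar [0.511 0.07  0.071] 0.84
scene tray_lip [ 0.529 -0.012  0.004] 0.74
scene oil [0.784 0.072 0.   ] 0.85
scene muffs [0.687 0.207 0.   ] 0.87
scene chuck_key [ 0.404 -0.096 -0.   ] 0.69
side tray_bar [0.513 0.079 0.071] 0.63
side tray_lip [ 0.522 -0.015  0.004] 0.97
side oil [0.777 0.051 0.   ] 0.73
side muffs [0.681 0.205 0.   ] 0.96
side chuck_key [ 0.408 -0.092  0.   ] 0.88
side tube1_c [ 0.515 -0.021  0.016] 0.46
[[205, 0, 43, 90, 2337], [268, 0, 67, 71, 1332], [322, 0, 34, 102, 1177], [341, 0, 37, 95, 1578], [386, 0, 26, 77, 1280], [304, 59, 27, 19, 364], [278, 72, 18, 9, 75], [386, 79, 17, 27, 211], [269, 82, 53, 95, 1877], [371, 87, 6, 10, 30], [349, 96, 35, 42, 677], [372, 103, 22, 31, 348], [338, 108, 11, 14, 113], [428, 187, 16, 26, 352], [181, 209, 7, 11, 38], [376, 225, 30, 18, 474]]
56.375
```

```bash
python3 - <<'E'
from gate import *
c=cam("scene")
a=cv2.imread("pics/a_scene.png");b=c["image"]
print(a[214,184],b[214,184],a[216,183],b[216,183])
for z in(.16,.14,.10,.06,.03):
    p=at_z(c,184,214,z)[:2]-PORT;print(z,np.round([p@ux,p@uy],3))
E
```

```text
[123 128 125] [255 255 255] [127 130 131] [255 255 255]
0.16 [ 0.043 -0.051]
0.14 [ 0.028 -0.063]
0.1 [-0.001 -0.088]
0.06 [-0.03  -0.112]
0.03 [-0.052 -0.131]
```

```bash
python3 - <<'E'
from gate import *
for n in("wrist","scene"):
    c=cam(n);g=c["image"].max(2);print(n)
    for z in(.2,.19,.18,.17,.16,.15,.145):
        print(z,[int(g[int(round(v)),int(round(u))]) if 0<=u<640 and 0<=v<400 else -1 for u,v in (proj(c,[*(PORT+x*ux-.061*uy),z]) for x in np.arange(-.09,.091,.012))])
E
```

```text
wrist
0.2 [132, 131, 130, 132, 131, 130, 130, 129, 128, 127, 129, 129, 130, 131, 132, 132]
0.19 [131, 131, 131, 131, 131, 131, 132, 131, 130, 130, 130, 130, 132, 132, 131, 133]
0.18 [132, 131, 133, 133, 133, 131, 132, 131, 131, 132, 131, 131, 133, 133, 133, 134]
0.17 [169, 131, 132, 133, 133, 134, 133, 132, 132, 131, 131, 131, 131, 131, 132, 132]
0.16 [222, 135, 134, 134, 134, 133, 133, 133, 131, 131, 132, 132, 133, 133, 133, 135]
0.15 [154, 104, 109, 108, 119, 123, 117, 104, 104, 103, 105, 99, 101, 102, 104, 105]
0.145 [145, 220, 116, 102, 124, 235, 233, 105, 106, 103, 104, 102, 105, 106, 105, 128]
scene
0.2 [151, 151, 145, 148, 148, 150, 146, 144, 148, 146, 149, 148, 148, 147, 149, 149]
0.19 [155, 152, 153, 154, 154, 153, 150, 147, 150, 147, 151, 149, 152, 151, 152, 157]
0.18 [151, 151, 150, 156, 154, 157, 152, 151, 147, 156, 153, 151, 152, 150, 147, 145]
0.17 [154, 152, 155, 151, 153, 152, 156, 152, 156, 157, 150, 149, 151, 153, 147, 248]
0.16 [155, 159, 155, 154, 158, 159, 157, 157, 156, 151, 152, 153, 151, 154, 150, 165]
0.15 [129, 122, 124, 118, 120, 125, 128, 118, 122, 156, 133, 158, 121, 123, 242, 161]
0.145 [124, 116, 116, 116, 115, 113, 122, 113, 121, 255, 255, 255, 176, 124, 192, 157]
```

```bash
python3 -c "
from rig import env
print(env.close_job())"
```

```text
the job is handed in; nothing more can be done
None
```

I handed the job in at about 57 s of the 210 s: both pieces (only two were on the bench) went from the tray into the tumbler, the gate was opened about 109.8 mm by dead reckoning from image checks and then shut to its stop, the empty tray is back on its mat, and the bottle, ear muffs and chuck key were not moved.

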